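Take the music box out of the latched display case

TASK

First lift the bronze bell weight away from in front of the little glass display case and stand it on the table somewhere clear of the door's fall. Then reach down through the gap above the case's door, press the brass sprung hook down, draw the door off its catch and lower it gently until it lies open. Take the tin music box out from under the case's roof, keeping it upright, and stand it in the middle of the round tray, leaving the other things on the table where they are.

Things in the scene. Friction and masses are not known exactly. Their poses are not given: they have to be found in the camera images.
- case: Display case of dark wood and glass, fixed, 170 mm deep (x), 230 wide (y), 178 tall. Origin on the table under the middle of its front edge; x points from the front (door side, turned roughly to the robot) into the case, z up. Floor 12 mm thick, walls 10 mm, inside width 210 mm. Clear roof pane at heights 167 to 174 mm, ending at the front in the roof rail.
- roof_rail (a point): Middle of the underside of the wooden rail along the roof's front edge: case frame (32, 0, 160 mm). The rail fills case x = 28 to 36 mm, heights 160 to 178 mm, and the whole inside width; in front of x = 28 mm there is no roof.
- door (a joint): Angle of the drop-front door (rad): 0 closed and upright, 1.55 fully open, lying level in front of the case. It hinges at its lower edge and opens towards the case's -x. Stiff hinge: stays wherever it is left (about 2 N at the top edge moves it). It starts ajar at 0.10 to 0.12; the hook stops it at about 0.13 until pressed down.
- door_hinge (a point): Middle of the door's hinge line at its inner face: case frame (0, 0, 12 mm); the hinge line runs along the case's y axis. The door is a panel 206 mm wide, 150 mm tall from the hinge to the top edge, 12 mm thick (outward from the inner face).
- door_top (a point): Middle of the door's top edge at its inner face, 150 mm from the hinge; moves with the door. Axes are the door's: x normal to the inner face (into the case when closed), y along the hinge, z from hinge to top edge. With the door ajar the gap between its top and the roof rail is 42 to 48 mm wide.
- hook (a joint): How far the hook is pressed down along the door (m): 0 up, 0.020 fully down. Spring: 2 N to start, 6 N at the bottom; it slides straight down wherever its arm is pressed and springs back when let go. The barb passes under the rail only while pressed 12 mm or more (aim at 14 to 17): hold it so and push the door outward from within the gap until the door reads over 0.28.
- hook_pad (a point): Where to press the brass hook: top of its arm, in the gap, 28 mm from the door's inner face. The arm is a flat bar 26 mm wide (y) standing 61 mm inward from the door, 35 mm to the +y side of the door's middle and 134 mm above the hinge; a barb 14 mm tall, 6 mm thick at its end catches behind the roof rail. With the door open the arm stands up from it. Axes as the door's.
- music_box: Tin music box, 64 mm long (x), 50 wide (y), 70 tall, about 0.3 kg, on the case's 12 mm floor under the roof, 15 to 28 mm behind the closed door's inner face, within 0.1 rad of square to the case. Origin: centre of its underside, z up. A crank sticks 30 mm out of its +x (far) face. Grip it across the 50 mm width, fingers tilted about 45 degrees in under the roof from the front.
- bell_weight: Bronze bell-shaped weight, 104 mm tall, foot 70 mm across, about 0.55 kg, standing in front of the door where the door comes down. Origin at the centre of its underside. It ends in a round knob 28 mm across at heights 83 to 104 mm over a 16 mm neck (heights 68 to 78 mm): lift it by the knob.
- tray: Round lacquered tray, 184 mm across over its rim, rim 16 mm tall, inner floor 6 mm above the table and about 155 mm across. Origin at the centre of its underside.
- piece_case: Bystander: closed horn piece case, 115 x 80 x 50 mm, origin under its centre.
- sake_bottle: Bystander: stoneware sake bottle, 80 mm across, 160 mm tall, origin under its centre.
- game_clock: Bystander: wooden two-dial game clock, 70 x 120 x 92 mm (x, y, z), origin under its centre.
- sake_cup: Bystander: small sake cup, 54 mm across, 42 mm tall, origin under its centre.
- piece_stand: Bystander: wooden stand for captured pieces, top 100 x 120 mm, 118 mm tall, origin under its centre.
- tea_caddy: Bystander: round tea caddy, 74 mm across, 100 mm tall, origin under its centre.
Mind the look-alikes: they are no part of the job. What is shaped like the music_box but blue, green or turquoise is not meant.

How it is judged (in metres and radians):
On the way, in this order (a step that is already met when the one before it is completed fails the run):
1. the bell weight stands let go on the table, clear of the door's fall ((x of bell_weight in the frame of case below -0.2 m or y of bell_weight in the frame of case above 0.145 m or y of bell_weight in the frame of case below -0.145 m or x of bell_weight in the frame of case above 0.2 m) and angle between bell_weight's own z axis and vertical below 0.1 rad and height (world z) of bell_weight between -0.006 and 0.006 m and contact force between the fingers and bell_weight below 0.1 N and linear speed of bell_weight below 0.03 m/s), for 0.2 s.
2. the hook is pressed down at least 9 mm (value of joint hook above 0.009 m), for 0.1 s.
3. the door is lowered open (over 1.35 rad) and no longer moving (value of joint door above 1.35 rad and velocity of joint door between -0.1 and 0.1 rad/s), for 0.1 s.
4. the music box has left the case ((x of music_box in the frame of case below -0.04 m or height (world z) of music_box above 0.2 m)), for 0.1 s.
At the end, for the whole second after the job is handed in: Door open past 1.35 rad; music box upright (0.1 rad), at rest on the tray floor within 40 mm of its centre, tray flat on the table; bell weight upright on the table, over 200 mm before or behind the case front or 145 mm to either side of its middle line; bystanders within 30 mm of their places (value of joint door above 1.35 rad and horizontal distance between music_box and tray below 0.04 m and z of music_box in the frame of tray between 0.002 and 0.01 m and angle between each of music_box, bell_weight's own z axis and vertical below 0.1 rad and linear speed of music_box below 0.02 m/s and height (world z) of tray below 0.005 m and angle between tray's own z axis and vertical below 0.05 rad and (x of bell_weight in the frame of case below -0.2 m or y of bell_weight in the frame of case above 0.145 m or y of bell_weight in the frame of case below -0.145 m or x of bell_weight in the frame of case above 0.2 m) and height (world z) of bell_weight between -0.006 and 0.006 m); the robot touches nothing.
It fails at once if the music box is tipped by more than 0.5 rad (angle between music_box's own z axis and vertical above 0.5 rad).
It fails at once if the bell weight is knocked over (tilted by more than 0.6 rad) (angle between bell_weight's own z axis and vertical above 0.6 rad).
It fails at once if the door is let slam (faster than 3 rad/s) (velocity of joint door above 3 rad/s).
It fails at once if a bystander is moved by more than 30 mm or tipped (distance of any of piece_case, sake_bottle, game_clock, sake_cup, piece_stand, tea_caddy from where it was at the start of the episode above 0.03 m or angle between any of piece_case, sake_bottle, game_clock, sake_cup, piece_stand, tea_caddy's own z axis and vertical above 0.3 rad).
It also fails if it takes over 61 s, if anything falls off the work surface, if the arm or the gripper's body presses on something with over 40 N, if the wrist force passes 120 N, or if a joint passes its speed limit or range.

ROBOT

A 7-joint arm with a two-finger parallel gripper is mounted at the origin on the work surface. World frame = base frame: x ahead of the robot, y to its left, z up, the work surface at z = 0. Lengths are in m, angles in degrees, forces in N, time in s.
With the tool pointing down it reaches from about 0.425 to 0.875 m from the base axis. Payload 8.4 kg.
Tool frame: the origin (TCP) lies at the very end of the fingers, on their centre line; the grasp point (between the pads) lies robot.pinch_z behind it (robot.pinch_z is the distance from the TCP to the grasp point, in m); x points along the fingers, y is the direction in which the jaws open and shut, and the axes are right-handed (so a half turn about x gives the same grasp; the last joint's range is limited). The gripper opens to 85 mm and grips with 20 to 120 N. Pads are 22 mm wide; open, the fingers measure 114 mm over their backs; the gripper's body (76 mm by 85 mm) begins 54 mm behind the grasp point. The pads swing forward as they close: fully open they stand 13 mm farther back than shut.
Start: joints at [65.592, 19.091, 2.286, 83.961, -0.768, 76.965, -3.352], TCP at [0.209, -0.616, 0.231] pointing down, gripper open.
Joint ranges: [-147.57, 147.57], [-21.85, 119.76], [-74.77, 79.35], [14.55, 137.4], [-85.83, 265.84], [4.83, 119.75], [-152.11, 152.11]. Speed limits (degrees/s): [127.2, 127.2, 159.86, 159.86, 180, 180, 180].

INTERFACE

Orientations are given as [roll, pitch, yaw] about the fixed x, y, z axes, in that order (R = Rz(yaw) Ry(pitch) Rx(roll)).
In Python, from workcell import robot gives the robot as it stands.
- The arm moves only by the tool servo_tool, never from a script. Its argument "increments" is text: rows parted by semicolons, each of 5 numbers parted by spaces: the opening in per cent of the stroke, from 0 (shut) to 100 (fully open), then the shift along the tool's x, y, z in mm, then the turn about the tool's x in rad. A call has 1 to 20 rows; each row shifts and turns the commanded pose from where the row before left it, along the tool's axes as they then stand; what a row does not reach is not made up. A row lasts 1/8 s, in which the tool goes at most 62.5 mm and 10.7 degrees, less where a joint would pass 70% of its speed; a pose out of reach is approached as far as the arm can. A call with a gripper value outside its range is refused whole. The fingers move at their own pace and stop on an object; "newtons" is the grip in N (left out, the last holds). Time passes only in rows, so rows that do not move let the fingers close. It gives the time, the measured TCP pose, the force and the opening at its end, in the units of the state.
- robot.get_state(): the state, without advancing time (a new reading comes with each control period).
- robot.get_image(name): name is "scene" or "top"; returns (picture, depth): 480x640x3 uint8, red, green, blue; 480x640 float32, m along the optical axis (not along the pixel's ray), 0 where there is no reading.
- robot.camera_info(name): a dict with "fx", "fy", "cx", "cy" (pixels), "position" and "attitude" of the camera in the world. Camera axes: x right, y up, looking along -z (the intrinsics and any distortion apply to the point x, -y, -z); pixel columns grow to the right and rows downward; lengths in m; the calibration is good to about 2 mm. A picture is of the moment at which its call begins. camera_info takes no time and is no camera call.
- robot.hand_in(): hands the job in, once; it reports no verdict.
The state is a dict: "time_s": time; "q": joint angles; "joint_vel": joint speeds; "effort": joint torques, N m; "tool_pos": TCP position; "eef_rot": TCP orientation; "contact_force": force on the tool from outside, world axes, zero at the start; "moment": the same for the moment, N m; "grip_width": finger opening in m.
Only numpy, scipy, OpenCV 4.12 (cv2) and the standard library are available. Lean on these libraries where they do the work, as an engineer would, in place of code of your own. Each camera call takes 0.05 s, during which the arm holds its last target.

## Working session

There is one attempt and no reset: what is moved stays moved. The work goes in short steps, Python scripts to look and compute and a tool call to move; the robot and the scene stay as the last step left them, time stands still between calls to the robot, and variables do not carry over. Pictures are saved under pics/ and viewed, and the job is handed in when it is done.

Besides the shell and the picture viewer there is one more tool, called after "Call:" as name(argument=value, ...), one argument or row to a line, values as JSON. servo_tool: Moves the arm, as the interface text tells. Its arguments: {"type":"object","properties":{"increments":{"type":"string"},"newtons":{"type":"number"}},"required":["increments"]}

```bash
ls; mkdir -p pics
python3 - <<'E'
from workcell import robot
import cv2,numpy as np
print(robot.get_state()); print(robot.pinch_z)
for n in("scene","top"):
    print(robot.camera_info(n))
    p,d=robot.get_image(n); cv2.imwrite(f"pics/{n}0.png",p[:,:,::-1]); np.savez(f"{n}0.npz",p=p,d=d)
E
```

```text
pics
{'time_s': 0.0, 'q': array([65.59098757, 19.13202041,  2.28443744, 84.01270571, -0.76739272,
       76.96655479, -3.35309818]), 'joint_vel': array([ 0.01408177,  0.02979146, -0.12493482,  0.0054311 ,  0.05659465,
        0.04551981,  0.03321978]), 'effort': array([ 6.98057120e-04, -6.58568072e+01,  1.36555653e+00, -4.05567849e+01,
        1.68017956e-02,  1.27194403e-02, -7.20853137e-06]), 'tool_pos': array([ 0.20848794, -0.61515323,  0.23040422]), 'eef_rot': array([-85.92701914,  89.90395299, 112.79618759]), 'contact_force': array([-0.41885062, -0.58903949, -1.17649217]), 'moment': array([-0.010587  , -0.00471411, -0.01163165]), 'grip_width': 0.08528742505393075}
0.0187
{'fx': 545.9374234333582, 'fy': 545.9374234333582, 'cx': 321.5260444239954, 'cy': 236.4951652718046, 'position': array([ 0.62106662, -0.68451108,  1.21831525]), 'attitude': array([32.05585694, -0.34180416,  7.598755  ])}
{'fx': 512.912290448646, 'fy': 512.912290448646, 'cx': 319.4172223059883, 'cy': 239.47977207957422, 'position': array([0.38884807, 0.01125548, 1.7003925 ]), 'attitude': array([  5.52870976,   0.1360631 , -89.27910218])}
```

View pics/scene0.png

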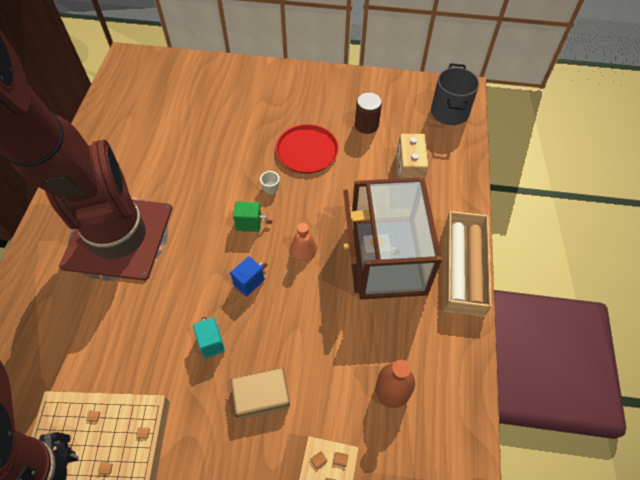

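View pics/top0.png

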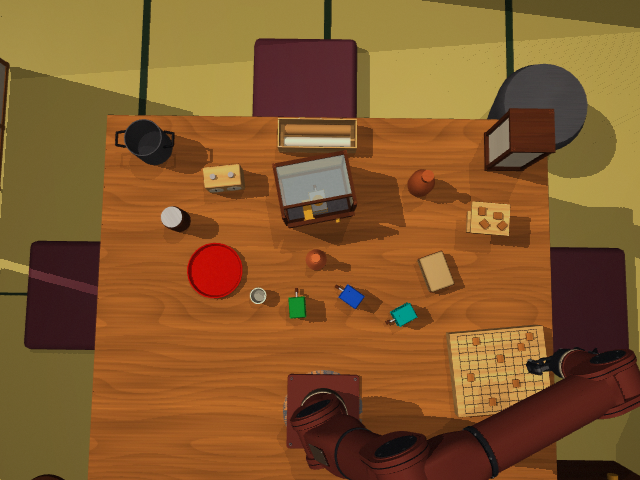

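The overview shows the case in the top view at about (315,190) and in the scene view at about (395,240). Its door faces the robot. The bell is at top (316,260), the tray at top (215,270), and the blue, green and turquoise boxes stand out in front.

```bash
cat > h.py <<'E'
import numpy as np,cv2
from workcell import robot
from scipy.spatial.transform import Rotation as R
C={n:robot.camera_info(n) for n in("scene","top")}
def rot(n): return R.from_euler('xyz',C[n]['attitude'],degrees=True).as_matrix()
def ray(n,u,v):
    c=C[n]; return rot(n)@np.array([(u-c['cx'])/c['fx'],-(v-c['cy'])/c['fy'],-1.])
def onz(n,u,v,z):
    r=ray(n,u,v);p=C[n]['position'];return p+r*(z-p[2])/r[2]
def dep(n,d):
    c=C[n];v,u=np.mgrid[:480,:640]
    P=np.stack([(u-c['cx'])/c['fx']*d,-(v-c['cy'])/c['fy']*d,-d],-1)
    return P@rot(n).T+c['position']
def proj(n,P):
    c=C[n];q=(np.atleast_2d(P)-c['position'])@rot(n)
    return np.stack([c['cx']+c['fx']*q[:,0]/-q[:,2],c['cy']-c['fy']*q[:,1]/-q[:,2]],-1)
def tri(a,b):
    # a=(n,u,v)
    A=[];B=[]
    for n,u,v in(a,b):
        r=ray(n,u,v);r/=np.linalg.norm(r);M=np.eye(3)-np.outer(r,r);A.append(M);B.append(M@C[n]['position'])
    return np.linalg.lstsq(np.vstack(A),np.hstack(B),rcond=None)[0]
def crop(n,p,x0,y0,x1,y1,s,f):
    cv2.imwrite(f"pics/{f}.png",cv2.resize(np.ascontiguousarray(p[y0:y1,x0:x1,::-1]),None,fx=s,fy=s,interpolation=cv2.INTER_CUBIC))
E
python3 - <<'E'
from h import *
for n,b,s in(("scene",(330,165,450,305),4),("top",(260,140,370,270),4.5)):
    z=np.load(n+"0.npz");crop(n,z['p'],*b,s,n+"_case")
    P=dep(n,z['d'])
    for u,v in ((303,229),(392,450),(100,300),(307,145),(395,183)) if n=="scene" else ((316,258),(215,270),(250,330),(175,217)): print(n,u,v,P[v,u].round(3))
E
```

```text
scene 303 229 [0.488 0.021 0.108]
scene 392 450 [ 0.746 -0.436  0.   ]
scene 100 300 [ 0.015 -0.183  0.002]
scene 307 145 [0.444 0.377 0.005]
scene 395 183 [0.696 0.14  0.172]
top 316 258 [0.486 0.027 0.099]
top 215 270 [0.447 0.361 0.007]
top 250 330 [0.253 0.24  0.005]
top 175 217 [0.609 0.472 0.104]
```

View pics/scene_case.png

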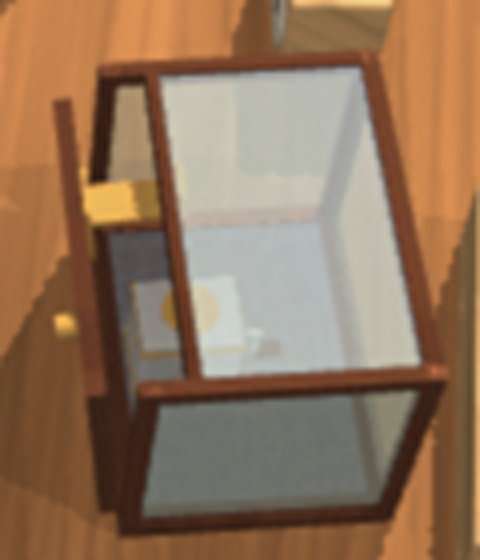

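View pics/top_case.png

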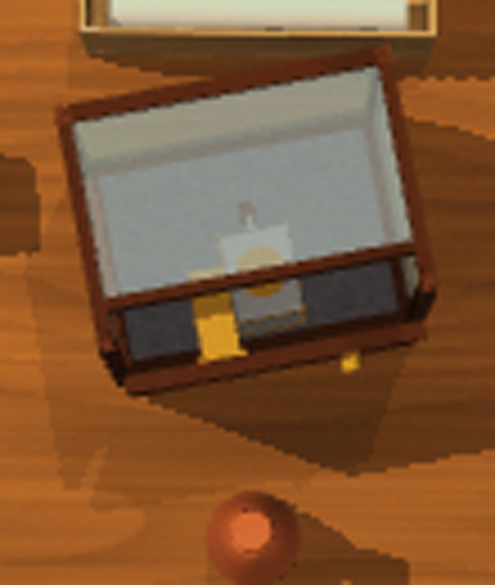

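Run:
```python
from h import *
for n,c in(("top",[(272.9,164),(346.2,150.7)]),("scene",[(423.9,178.3),(441.2,258),(365,262.5),(355,182)])):
    print(n,[onz(n,*q,.178).round(4).tolist() for q in c])
pts=[]
for n in("scene","top"):
    z=np.load(n+"0.npz");P=dep(n,z['d']);hsv=cv2.cvtColor(z['p'],cv2.COLOR_RGB2HSV)
    r=P[...,0];m=(P[...,2]>.170)&(P[...,2]<.186)&(abs(P[...,0]-.70)<.15)&(abs(P[...,1]-.03)<.16)
    q=P[m];print(n,len(q),q[:,2].mean())
    rc=cv2.minAreaRect((q[:,:2]*1000).astype(np.float32));print(rc,cv2.boxPoints(rc).round(1).tolist())
    # height slices of the bell
    for lo,hi in((.083,.106),):
        b=(P[...,2]>lo)&(P[...,2]<hi)&(np.hypot(P[...,0]-.49,P[...,1]-.025)<.05)
        print('knob',b.sum(),P[b].mean(0).round(4),P[b].min(0).round(3),P[b].max(0).round(3))
    # tray rim
    red=(hsv[...,1]>200)&((hsv[...,0]<5)|(hsv[...,0]>176))&(hsv[...,2]>80)&(np.hypot(P[...,0]-.446,P[...,1]-.365)<.13)
    q=P[red];print('tray',len(q),cv2.minEnclosingCircle((q[:,:2]*1000).astype(np.float32)))
```

```text
top [[0.7638, 0.1604, 0.178], [0.8076, -0.0611, 0.178]]
scene [[0.7639, 0.1599, 0.178], [0.809, -0.0574, 0.178], [0.644, -0.0915, 0.178], [0.6002, 0.1259, 0.178]]
scene 5344 0.17530140715307702
((704.1467895507812, 34.57304382324219), (171.1764373779297, 237.19517517089844), 11.479848861694336) [[596.7000122070312, 133.8000030517578], [643.9000244140625, -98.69999694824219], [811.5999755859375, -64.5999984741211], [764.4000244140625, 167.8000030517578]]
knob 116 [0.4859 0.0238 0.0991] [0.472 0.013 0.085] [0.5   0.04  0.106]
tray 2279 ((445.09210205078125, 359.3131103515625), 93.14598083496094)
top 3317 0.17587346562606743
((705.7042846679688, 34.748023986816406), (171.27845764160156, 230.5089569091797), 11.705811500549316) [[598.5, 130.1999969482422], [645.2000122070312, -95.5], [812.9000244140625, -60.70000076293945], [766.2000122070312, 165.0]]
knob 44 [0.4864 0.0291 0.1021] [0.473 0.017 0.098] [0.498 0.039 0.106]
tray 2386 ((446.9488220214844, 360.6665954589844), 91.7476806640625)
```

```bash
cat >> h.py <<'E'
YC=np.radians(11.6); O=np.array([.622,.0175,0]); 
RC=np.array([[np.cos(YC),-np.sin(YC),0],[np.sin(YC),np.cos(YC),0],[0,0,1]])
def c2w(p): return O+RC@np.array(p,float)
def w2c(p): return RC.T@(np.array(p,float)-O)
def st():
    s=robot.get_state();T=R.from_euler('xyz',s['eef_rot'],degrees=True).as_matrix();return s,s['tool_pos'],T
def show():
    s,p,T=st();print('t',round(s['time_s'],3),'tcp',p.round(4),'case',w2c(p).round(4),'F',s['contact_force'].round(1),'g',round(s['grip_width'],4),'q',s['q'].round(1));print('axes cols\n',T.round(3))
def go(p,T=None,p0=None):
    s,q,T0=st();T0=T0 if T is None else T;q=q if p0 is None else p0
    return (T0.T@(np.array(p)-q)*1000).round(1)
E
python3 - <<'E'
from h import *
show()
s,p,T=st()
yc=RC@[0,1,0]
print('turn to align y with case y', np.arctan2(T[:,2]@yc,T[:,1]@yc))
print(go([.52,-.33,.25]),go([.486,.026,.25],p0=np.array([.52,-.33,.25])))
z=np.load("top0.npz");P=dep('top',z['d'])
for k,(u,v) in dict(piececase=(436,272),cup=(258,296),blue=(351,296),green=(297,307),turq=(404,315),bottle=(421,180),stand=(492,219),clock=(223,178)).items():print(k,P[v,u].round(3))
E
```

```text
t 0.1 tcp [ 0.2085 -0.6152  0.2305] case [-0.5323 -0.5367  0.2305] F [-0.2  0.3 -0.6] g 0.0852 q [65.6 19.1  2.3 84.  -0.8 77.  -3.4]
axes cols
 [[-0.001  0.321 -0.947]
 [ 0.001 -0.947 -0.321]
 [-1.    -0.001  0.   ]]
turn to align y with case y -3.0172817636217957
[ -19.3 -170.2 -386.6] [   0.5 -348.1  -82.1]
piececase [ 0.448 -0.359  0.047]
cup [0.364 0.217 0.004]
blue [ 0.368 -0.085  0.069]
green [0.332 0.085 0.066]
turq [ 0.311 -0.252  0.069]
bottle [ 0.732 -0.298  0.124]
stand [ 0.614 -0.523  0.104]
clock [0.739 0.328 0.087]
```

Choices before the first reach:
- **Bell weight:** the terracotta-coloured bell at top (316,260), not the sake bottle at top (421,182).
- **Music box:** the pale tin box with the gold disc inside the case, at top (315,200), not the blue (351,296), green (297,307) or turquoise (404,315) box. The close crop of the case confirms this.

Call:
servo_tool(
  increments="100 -2 -21 -48 0; 100 -2 -21 -48 0; 100 -2 -21 -48 0; 100 -2 -21 -48 0; 100 -2 -21 -48 0; 100 -2 -21 -48 0; 100 -2 -21 -48 0; 100 -2 -21 -48 0",
  newtons=40,
)

```text
time_s: 1.1
tool_pos: [0.5193, -0.3319, 0.2471]
eef_rot: [-39.1, 90.0, 159.6]
contact_force: [-0.0, -0.6, 0.2]
grip_width: 0.0854
```

Run:
```python
from h import *
show();s,p,T=st();print(go([.486,.026,.25]))
```

```text
t 1.1 tcp [ 0.5193 -0.3319  0.2471] case [-0.1709 -0.3216  0.2471] F [-0.  -0.6  0.2] g 0.0854 q [ 37.6  15.4 -11.3  87.1   3.   77.9 -45.2]
axes cols
 [[-0.     0.321 -0.947]
 [ 0.    -0.947 -0.321]
 [-1.    -0.     0.   ]]
[  -2.8 -349.7  -83.3]
```

Call:
servo_tool(
  increments="100 0 -50 -12 0; 100 0 -50 -12 0; 100 0 -50 -12 0; 100 0 -50 -12 0; 100 0 -50 -12 0; 100 0 -50 -12 0; 100 0 -50 -11 0; 100 20 0 0 0.124; 100 20 0 0 0",
)

```text
time_s: 2.22
tool_pos: [0.4845, 0.0256, 0.2068]
eef_rot: [120.9, 90.0, -47.5]
contact_force: [0.2, -0.6, -0.3]
grip_width: 0.0854
```

Run:
```python
from h import *
show();s,p,T=st();print(go([.486,.026,.25]))
p,d=robot.get_image("scene");crop("scene",p,230,130,450,310,3.5,"s1")
```

```text
t 2.225 tcp [0.4845 0.0256 0.2068] case [-0.1331  0.0356  0.2068] F [ 0.2 -0.6 -0.3] g 0.0854 q [ 18.6   2.3 -27.3 106.9   1.1  71.  -87.5]
axes cols
 [[ 0.     0.201 -0.98 ]
 [-0.    -0.98  -0.201]
 [-1.     0.    -0.   ]]
[-43.2  -0.1  -1.6]
```

View pics/s1.png

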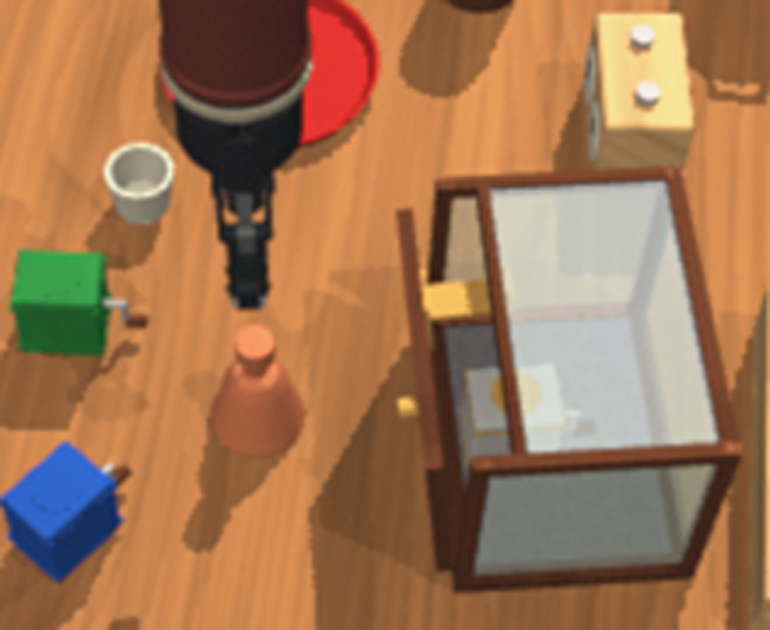

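Call:
servo_tool(
  increments="100 45 0 -1 0; 100 45 0 0 0; 100 42 0 0 0; 0 0 0 0 0; 0 0 0 0 0; 0 0 0 0 0; 0 0 0 0 0; 0 -10 0 0 0; 0 -15 0 0 0; 0 0 0 0 0",
  newtons=40,
)

```text
time_s: 3.52
tool_pos: [0.4866, 0.025, 0.1018]
eef_rot: [162.7, 89.9, -5.7]
contact_force: [0.1, 0.4, -5.8]
grip_width: 0.0265
```

Run:
```python
from h import *
show();s,p,T=st();print(go([.52,-.19,.16]))
p,d=robot.get_image("scene");crop("scene",p,230,130,450,310,3.5,"s2")
```

```text
t 3.525 tcp [0.4866 0.025  0.1018] case [-0.1312  0.0345  0.1018] F [ 0.1  0.4 -5.8] g 0.0265 q [ 17.7   8.6 -27.6 113.9   4.7  58.4 -90.5]
axes cols
 [[ 0.003  0.201 -0.98 ]
 [-0.    -0.98  -0.201]
 [-1.     0.001 -0.002]]
[-58.  217.3  10.3]
```

View pics/s2.png

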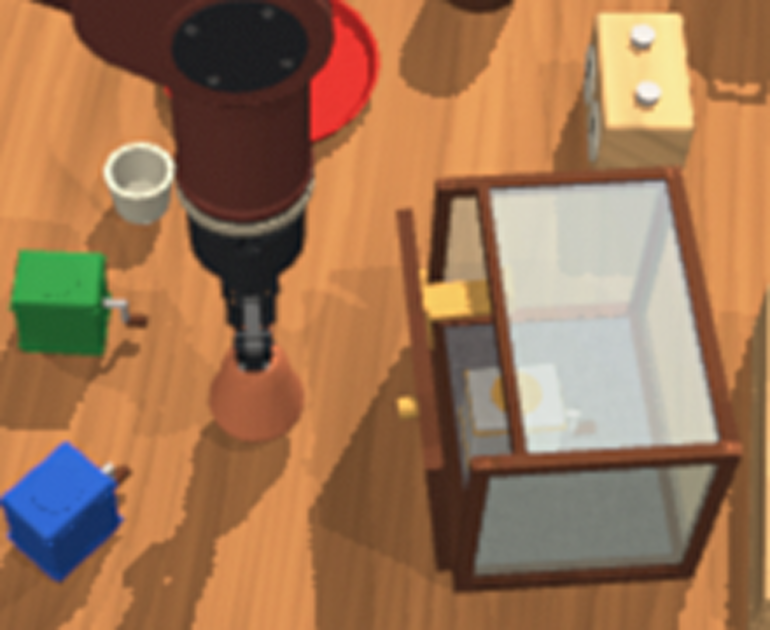

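Call:
servo_tool(
  increments="0 -4 30 2 0; 0 -2 45 2 0; 0 0 45 2 0; 0 0 45 2 0; 0 0 40 2 0; 0 0 12 0 0; 0 0 0 0 0; 0 12 0 0 0; 0 12 0 0 0; 0 4 0 0 0; 0 0 0 0 0",
)

```text
time_s: 4.95
tool_pos: [0.5196, -0.1888, 0.0781]
eef_rot: [-88.3, 90.0, 103.4]
contact_force: [0.4, -0.6, -5.6]
grip_width: 0.0266
```

Run:
```python
from h import *
show()
```

```text
t 4.95 tcp [ 0.5196 -0.1888  0.0781] case [-0.1417 -0.1815  0.0781] F [ 0.4 -0.6 -5.6] g 0.0266 q [ 31.1  16.7 -18.1 106.7   6.1  57.5 -67.9]
axes cols
 [[-0.     0.202 -0.979]
 [ 0.    -0.979 -0.202]
 [-1.    -0.     0.   ]]
```

Call:
servo_tool(
  increments="0 3 0 0 0; 0 0 0 0 0",
)

```text
time_s: 5.2
tool_pos: [0.5207, -0.189, 0.0774]
eef_rot: [158.5, 89.9, -9.8]
contact_force: [-5.5, 3.8, 13.0]
grip_width: 0.0268
```

Call:
servo_tool(
  increments="45 0 0 0 0; 60 0 0 0 0; 60 0 0 0 0; 60 -30 0 0 0; 60 -40 0 0 0; 40 -40 0 0 0; 0 -40 0 0 0; 0 0 0 0 0",
)

```text
time_s: 6.2
tool_pos: [0.5213, -0.19, 0.2288]
eef_rot: [147.0, 89.7, -21.4]
contact_force: [0.5, 0.0, -0.6]
grip_width: 0.0006
```

Run:
```python
from h import *
show()
for n,b,s in(("scene",(230,130,450,330),3.5),("top",(230,130,470,300),3.3)):
    p,d=robot.get_image(n);crop(n,p,*b,s,n+"3");np.savez(n+"3.npz",p=p,d=d)
```

```text
t 6.2 tcp [ 0.5213 -0.19    0.2288] case [-0.1404 -0.183   0.2288] F [ 0.5  0.  -0.6] g 0.0006 q [ 32.1   9.  -18.5  97.1   3.   74.1 -65.4]
axes cols
 [[ 0.006  0.201 -0.98 ]
 [-0.002 -0.98  -0.201]
 [-1.     0.003 -0.005]]
```

View pics/scene3.png

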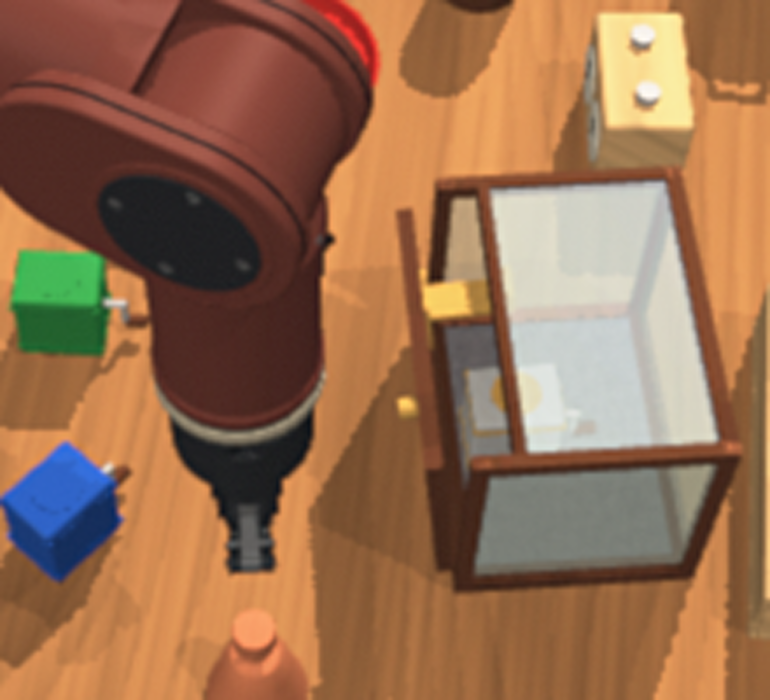

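View pics/top3.png

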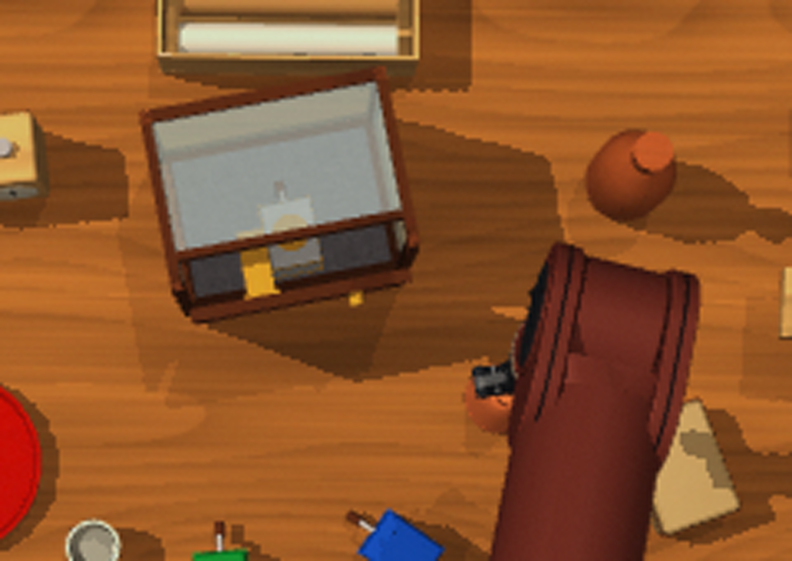

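Run:
```python
from h import *
for n in("scene","top"):
    z=np.load(n+"3.npz");P=dep(n,z['d']);hsv=cv2.cvtColor(z['p'],cv2.COLOR_RGB2HSV)
    Q=(P-O)@RC
    m=(hsv[...,0]>14)&(hsv[...,0]<28)&(hsv[...,1]>150)&(abs(Q[...,0]-.03)<.05)&(abs(Q[...,1]-.03)<.06)&(Q[...,2]>.12)&(Q[...,2]<.19)
    q=Q[m];print(n,m.sum(),q.min(0).round(3),q.max(0).round(3),np.median(q,0).round(3))
    # door top edge
    dm=(Q[...,0]<-.008)&(Q[...,0]>-.04)&(abs(Q[...,1])<.11)&(Q[...,2]>.152)&(Q[...,2]<.172)
    q=Q[dm];print('door',dm.sum(),np.percentile(q,[2,50,98],axis=0).round(3).tolist())
    rm=(Q[...,0]>.0)&(Q[...,0]<.045)&(abs(Q[...,1]+.04)<.05)&(Q[...,2]>.170)
    q=Q[rm];print('rail',len(q),np.percentile(q,[2,50,98],axis=0).round(3).tolist())
s,p,T=st();print(go(c2w([.005,.035,.2])))
```

```text
scene 189 [-0.019  0.014  0.126] [0.028 0.053 0.169] [0.006 0.032 0.148]
door 431 [[-0.035, -0.102, 0.154], [-0.024, -0.009, 0.161], [-0.016, 0.098, 0.165]]
rail 314 [[0.026, -0.088, 0.171], [0.034, -0.041, 0.176], [0.044, 0.008, 0.181]]
top 127 [-0.017 -0.013  0.14 ] [0.029 0.051 0.168] [0.008 0.035 0.148]
door 292 [[-0.032, -0.099, 0.153], [-0.022, -0.001, 0.161], [-0.015, 0.098, 0.169]]
rail 182 [[0.028, -0.088, 0.171], [0.035, -0.038, 0.176], [0.044, 0.008, 0.184]]
[  25.2 -217.2 -147. ]
```

Call:
servo_tool(
  increments="0 3 -30 -20 0; 0 3 -47 -32 0; 0 3 -47 -32 0; 0 3 -47 -32 0; 0 3 -30 -20 0; 0 3 -16 -11 0; 0 0 0 0 0; 0 0 0 0 0",
)

```text
time_s: 7.3
tool_pos: [0.6196, 0.0505, 0.207]
eef_rot: [45.4, 89.9, -123.1]
contact_force: [-0.4, -1.3, 0.0]
grip_width: -0.0
```

Run:
```python
from h import *
show();print(go(c2w([.005,.035,.16])))
```

```text
t 7.3 tcp [0.6196 0.0505 0.207 ] case [0.0043 0.0328 0.207 ] F [-0.4 -1.3  0. ] g -0.0 q [ 12.6  18.8 -26.8  88.8   8.8  74.5 -93.8]
axes cols
 [[-0.001  0.199 -0.98 ]
 [-0.001 -0.98  -0.199]
 [-1.     0.001  0.001]]
[47.  -2.3 -0.8]
```

Call:
servo_tool(
  increments="0 25 -2 -1 0; 0 22 0 0 0; 0 8 0 0 0; 0 0 0 0 0; 0 8 0 0 0; 0 8 0 0 0; 0 4 0 0 0; 0 0 0 0 0",
)

```text
time_s: 8.3
tool_pos: [0.6208, 0.0546, 0.1326]
eef_rot: [152.0, 90.0, -16.4]
contact_force: [2.4, -1.9, 5.1]
grip_width: 0.0001
```

Run:
```python
from h import *
show()
p,d=robot.get_image("scene");crop("scene",p,310,150,450,310,3.7,"s4")
```

```text
t 8.3 tcp [0.6208 0.0546 0.1326] case [0.0063 0.0366 0.1326] F [ 2.4 -1.9  5.1] g 0.0001 q [ 11.9  22.2 -26.5  93.6  10.6  66.7 -95.5]
axes cols
 [[ 0.001  0.201 -0.98 ]
 [-0.    -0.98  -0.201]
 [-1.     0.    -0.001]]
```

View pics/s4.png

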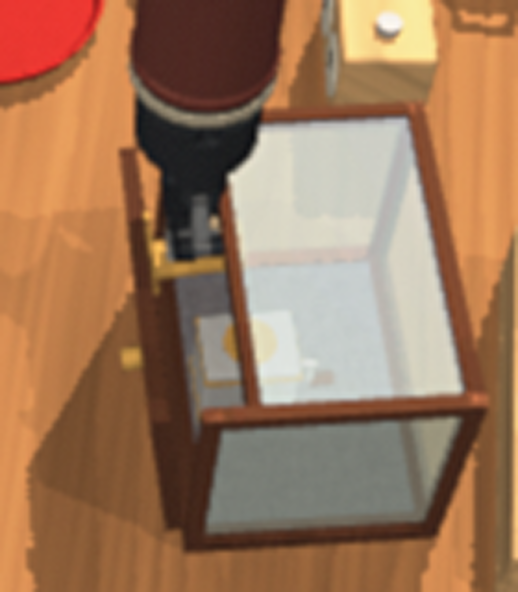

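The hook arm at crop (190,265) is held down with about 5 N. Next I draw the door outward.

Call:
servo_tool(
  increments="0 0 0 5 0; 0 0 0 5 0; 0 0 0 5 0; 0 0 0 5 0; 0 0 0 5 0; 0 0 0 5 0; 0 0 0 5 0; 0 0 0 5 0; 0 0 0 4 0; 0 0 0 0 0",
)

```text
time_s: 9.6
tool_pos: [0.5768, 0.0457, 0.1324]
eef_rot: [25.4, 89.9, -142.9]
contact_force: [-1.6, -1.9, 3.6]
grip_width: 0.0
```

Run:
```python
from h import *
show()
p,d=robot.get_image("scene");crop("scene",p,310,150,450,310,3.7,"s5")
```

```text
t 9.6 tcp [0.5768 0.0457 0.1324] case [-0.0386  0.0367  0.1324] F [-1.6 -1.9  3.6] g 0.0 q [ 14.   17.3 -27.1  99.9   8.6  64.9 -94.2]
axes cols
 [[-0.001  0.201 -0.98 ]
 [-0.001 -0.98  -0.201]
 [-1.     0.     0.001]]
```

View pics/s5.png

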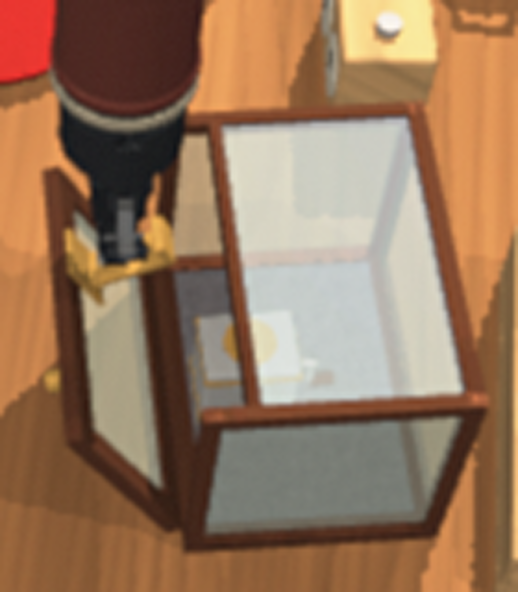

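Call:
servo_tool(
  increments="0 -10 0 -2 0; 0 -25 0 -5 0; 0 -30 0 -5 0; 0 0 30 -3 0; 0 0 32 -2 0; 0 0 0 0 0",
)

```text
time_s: 10.4
tool_pos: [0.6069, -0.0139, 0.1971]
eef_rot: [13.8, 90.0, -154.8]
contact_force: [-0.6, 0.4, 1.0]
grip_width: 0.0001
```

Run:
```python
from h import *
show();print(go(c2w([-.020,-.025,.112])))
th=np.arange(.4,1.55,.1);P=np.c_[-110*np.sin(th)+11,12+110*np.cos(th)]
print(np.c_[th,P].round(1)); d=np.diff(P,axis=0); print(np.c_[-d[:,1],-d[:,0]].round(1).tolist())
```

```text
t 10.4 tcp [ 0.6069 -0.0139  0.1971] case [-0.0211 -0.0278  0.1971] F [-0.6  0.4  1. ] g 0.0001 q [ 17.8  17.3 -25.3  91.7   7.6  72.8 -87.3]
axes cols
 [[-0.     0.198 -0.98 ]
 [-0.    -0.98  -0.198]
 [-1.     0.     0.   ]]
[85.1 -2.8 -1.1]
[[  0.4 -31.8 113.3]
 [  0.5 -41.7 108.5]
 [  0.6 -51.1 102.8]
 [  0.7 -59.9  96.1]
 [  0.8 -67.9  88.6]
 [  0.9 -75.2  80.4]
 [  1.  -81.6  71.4]
 [  1.1 -87.   61.9]
 [  1.2 -91.5  51.9]
 [  1.3 -95.   41.4]
 [  1.4 -97.4  30.7]
 [  1.5 -98.7  19.8]]
[[4.8, 9.9], [5.7, 9.4], [6.7, 8.8], [7.5, 8.0], [8.3, 7.3], [8.9, 6.4], [9.5, 5.5], [10.0, 4.5], [10.4, 3.5], [10.7, 2.4], [10.9, 1.3]]
```

Call:
servo_tool(
  increments="0 30 0 0 0; 0 40 0 0 0; 0 14 0 0 0; 0 0 0 10.7 0; 0 5 0 10 0; 0 6 0 9.5 0; 0 6.5 0 9 0; 0 7.5 0 8 0; 0 8 0 7 0; 0 9 0 6.5 0; 0 9.5 0 5.5 0; 0 10 0 4.5 0; 0 10.5 0 3.5 0; 0 10.5 0 2.5 0; 0 11 0 1 0; 0 4 0 0 0; 0 0 0 0 0; 0 0 0 0 0",
)

```text
time_s: 12.65
tool_pos: [0.5307, -0.0269, 0.0161]
eef_rot: [177.2, 90.0, 8.8]
contact_force: [0.4, 0.2, 0.3]
grip_width: 0.0002
```

Run:
```python
from h import *
show()
p,d=robot.get_image("scene");crop("scene",p,270,150,450,310,3.7,"s6")
```

```text
t 12.65 tcp [ 0.5307 -0.0269  0.0161] case [-0.0984 -0.0251  0.0161] F [0.4 0.2 0.3] g 0.0002 q [ 19.3  20.1 -24.4 111.9  10.6  50.1 -89. ]
axes cols
 [[ 0.001  0.201 -0.98 ]
 [ 0.    -0.98  -0.201]
 [-1.     0.    -0.001]]
```

View pics/s6.png

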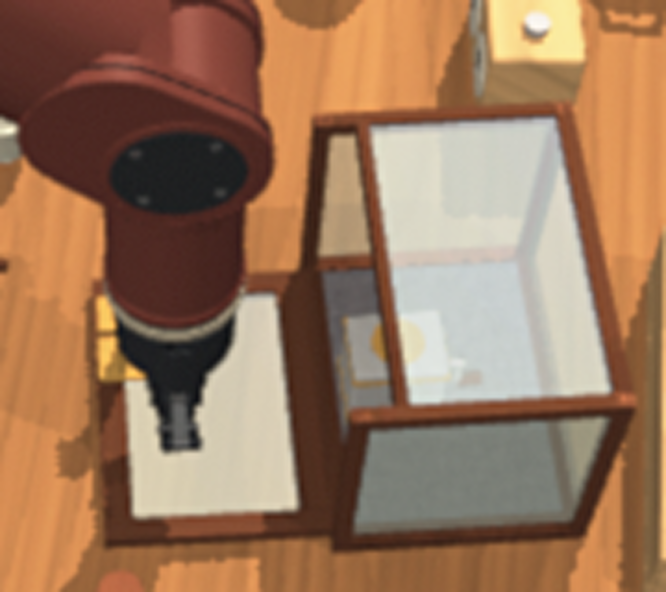

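The door lies open and flat. Now I raise the arm over the case and find out whether the tool can be tilted at all at the edge of its reach, since the moves only turn it about its own axis.

Call:
servo_tool(
  increments="0 -20 0 0 0; 0 -50 0 0 0; 0 -55 0 0 0; 0 -55 0 0 0; 0 -55 0 -20 0; 0 -40 0 -50 0; 0 0 0 -60 0; 0 0 0 -60 0; 0 0 0 -60 0",
)

```text
time_s: 13.82
tool_pos: [0.7759, 0.023, 0.2904]
eef_rot: [157.2, 89.9, -11.3]
contact_force: [1.1, 0.4, 0.7]
grip_width: -0.0001
```

Run:
```python
from h import *
show()
for n,c in(("scene",[(330+x/4,165+y/4) for x,y in((132,283),(240,275),(247,345),(140,355))]),("top",[(260+x/4.5,140+y/4.5) for x,y in((217,238),(290,223),(303,313),(236,327))])):
    for q in c: print(n,w2c(onz(n,*q,.082)).round(4))
```

```text
t 13.825 tcp [0.7759 0.023  0.2904] case [ 0.1518 -0.0256  0.2904] F [1.1 0.4 0.7] g -0.0001 q [  8.   36.2 -25.1  54.4  14.5  92.  -90.6]
axes cols
 [[ 0.001  0.2   -0.98 ]
 [-0.    -0.98  -0.2  ]
 [-1.     0.    -0.001]]
scene [0.0163 0.0173 0.082 ]
scene [0.0834 0.0187 0.082 ]
scene [ 0.0808 -0.0313  0.082 ]
scene [ 0.0154 -0.0339  0.082 ]
top [0.0787 0.0219 0.082 ]
top [ 0.0795 -0.0311  0.082 ]
top [ 0.0143 -0.0279  0.082 ]
top [0.0134 0.0206 0.082 ]
```

Call:
servo_tool(
  increments="0 0 0 -50 0; 0 0 0 -50 0; 0 0 0 -40 0; 0 0 0 -40 0",
)

```text
time_s: 14.32
tool_pos: [0.8928, 0.0397, 0.2745]
eef_rot: [-70.3, 89.0, 120.1]
contact_force: [0.7, -1.5, -2.0]
grip_width: -0.0002
```

Run:
```python
from h import *
show()
```

```text
t 14.325 tcp [0.8928 0.0397 0.2745] case [ 0.2697 -0.0327  0.2745] F [ 0.7 -1.5 -2. ] g -0.0002 q [ -6.   58.1   5.8  17.1  -6.  105.3 -84.1]
axes cols
 [[-0.009  0.18  -0.984]
 [ 0.016 -0.983 -0.18 ]
 [-1.    -0.017  0.006]]
```

Call:
servo_tool(
  increments="0 0 0 -40 0; 0 0 0 -40 0; 0 0 0 -40 0; 0 0 0 -40 0",
)

```text
time_s: 14.82
tool_pos: [0.9195, 0.0346, 0.2479]
eef_rot: [-131.9, 88.0, 56.7]
contact_force: [0.3, -0.9, -0.3]
grip_width: 0.0001
```

Run:
```python
from h import *
show()
```

```text
t 14.825 tcp [0.9195 0.0346 0.2479] case [ 0.2948 -0.0431  0.2479] F [ 0.3 -0.9 -0.3] g 0.0001 q [-10.7  65.8  61.9  14.7 -58.9 105.6 -79.1]
axes cols
 [[ 0.019  0.149 -0.989]
 [ 0.029 -0.989 -0.148]
 [-0.999 -0.026 -0.023]]
```

Call:
servo_tool(
  increments="0 -60 0 0 0; 0 -60 0 0 0; 0 -60 0 0 0; 0 -60 0 0 0",
)

```text
time_s: 15.32
tool_pos: [0.839, 0.026, 0.4483]
eef_rot: [-169.3, 84.6, 19.2]
contact_force: [1.3, -0.8, -0.3]
grip_width: 0.0
```

Run:
```python
from h import *
show()
```

```text
t 15.325 tcp [0.839  0.026  0.4483] case [ 0.2143 -0.0353  0.4483] F [ 1.3 -0.8 -0.3] g 0.0 q [-11.8  54.7  79.3  14.6 -72.5 116.4 -77.7]
axes cols
 [[ 0.089  0.149 -0.985]
 [ 0.031 -0.989 -0.147]
 [-0.996 -0.017 -0.092]]
```

Call:
servo_tool(
  increments="0 -60 0 0 0; 0 -60 0 0 0; 0 -60 0 0 0; 0 -60 0 0 0; 0 0 0 0 0",
)

```text
time_s: 15.95
tool_pos: [0.7511, 0.0186, 0.5872]
eef_rot: [-173.2, 80.5, 15.3]
contact_force: [0.7, 0.7, 1.1]
grip_width: -0.0001
```

Run:
```python
from h import *
show()
```

```text
t 15.95 tcp [0.7511 0.0186 0.5872] case [ 0.1266 -0.0249  0.5872] F [0.7 0.7 1.1] g -0.0001 q [-11.   40.3  46.8  14.6 -40.6 119.7 -80.8]
axes cols
 [[ 0.159  0.149 -0.976]
 [ 0.043 -0.989 -0.144]
 [-0.986 -0.02  -0.164]]
```

Call:
servo_tool(
  increments="0 60 0 0 0; 0 60 0 0 0; 0 0 0 0 0",
)

```text
time_s: 16.32
tool_pos: [0.7705, 0.022, 0.4774]
eef_rot: [-171.4, 81.4, 16.4]
contact_force: [-0.0, -0.0, 1.3]
grip_width: -0.0002
```

Run:
```python
from h import *
show()
```

```text
t 16.325 tcp [0.7705 0.022  0.4774] case [ 0.1464 -0.0255  0.4774] F [-0.  -0.   1.3] g -0.0002 q [-25.8  35.7  53.1  42.4 -33.9 103.5 -73.8]
axes cols
 [[ 0.144  0.137 -0.98 ]
 [ 0.042 -0.99  -0.132]
 [-0.989 -0.022 -0.149]]
```

Call:
servo_tool(
  increments="0 0 -50 0 0; 0 0 -50 0 0; 0 -30 -30 0 0; 0 -60 0 0 0; 0 -60 0 0 0; 0 -60 0 0 0; 0 -60 0 0 0; 0 -60 0 0 0; 0 -60 0 0 0; 0 -60 0 0 0",
)

```text
time_s: 17.58
tool_pos: [0.6342, 0.1228, 0.7488]
eef_rot: [-174.5, 68.4, 13.4]
contact_force: [0.4, 0.3, -0.4]
grip_width: -0.0
```

Run:
```python
from h import *
show()
```

```text
t 17.575 tcp [0.6342 0.1228 0.7488] case [0.0332 0.1007 0.7488] F [ 0.4  0.3 -0.4] g -0.0 q [-19.2  24.5  16.5  14.5 -11.2 119.7 -95. ]
axes cols
 [[ 0.358  0.144 -0.922]
 [ 0.085 -0.989 -0.121]
 [-0.93  -0.035 -0.367]]
```

Call:
servo_tool(
  increments="0 -60 0 0 0; 0 -60 0 0 0; 0 -60 0 0 0; 0 -60 0 0 0; 0 -60 0 0 0",
)

```text
time_s: 18.2
tool_pos: [0.5119, 0.0938, 0.8799]
eef_rot: [-174.6, 55.5, 13.3]
contact_force: [0.7, -0.3, -0.3]
grip_width: -0.0
```

Run:
```python
from h import *
show()
```

```text
t 18.2 tcp [0.5119 0.0938 0.8799] case [-0.0925  0.0969  0.8799] F [ 0.7 -0.3 -0.3] g -0.0 q [-24.   11.5  19.1  14.5  -8.8 119.7 -95.3]
axes cols
 [[ 0.552  0.154 -0.82 ]
 [ 0.131 -0.987 -0.097]
 [-0.824 -0.053 -0.564]]
```

Call:
servo_tool(
  increments="0 -60 0 0 0; 0 -60 0 0 0; 0 -60 0 0 0; 100 0 0 0 0",
)

```text
time_s: 18.7
tool_pos: [0.4244, 0.0705, 0.9446]
eef_rot: [-174.3, 47.5, 13.9]
contact_force: [0.5, 0.3, 0.8]
grip_width: 0.0172
```

```bash
cat >> h.py <<'E'
def roll_fix(T):
    # turn about tool x making tool y horizontal (towards case -y)
    x=T[:,0];h=np.cross([0,0,1],x);h/=np.linalg.norm(h);h=-h
    return np.arctan2(T[:,2]@h,T[:,1]@h)
def turned(T,a): return T@R.from_rotvec([a,0,0]).as_matrix()
def box_plan(T,gx,gy,gz,back):
    # grasp point in case mm; TCP ahead by pinch; 'back' mm retreated along tool
    g=c2w(np.array([gx,gy,gz])/1000);return g+T[:,0]*(robot.pinch_z-back/1000)
E
python3 - <<'E'
from h import *
show();s,p,T=st();a=roll_fix(T);print('roll',a);T2=turned(T,a);print(T2.round(3), 'case',(RC.T@T2).round(3))
t=box_plan(T2,38,-6,52,160);print(t,go(t,T2))
E
```

```text
t 18.7 tcp [0.4244 0.0705 0.9446] case [-0.1829  0.0917  0.9446] F [0.5 0.3 0.8] g 0.0172 q [-20.7   3.2   4.8  14.5   1.2 119.8 -96.7]
axes cols
 [[ 0.655  0.168 -0.736]
 [ 0.163 -0.983 -0.08 ]
 [-0.738 -0.068 -0.672]]
roll -0.10026471545643924
[[ 0.655  0.241 -0.716]
 [ 0.163 -0.971 -0.178]
 [-0.738 -0.    -0.675]] case [[ 0.675  0.041 -0.737]
 [ 0.028 -0.999 -0.03 ]
 [-0.738 -0.    -0.675]]
[ 0.56781373 -0.00371535  0.1562105 ] [663.4 106.6 443. ]
```

Call:
servo_tool(
  increments="80 0 0 0 -0.1; 80 47 8 32 0; 80 47 8 32 0; 80 47 8 32 0; 80 47 8 32 0; 80 47 8 32 0; 80 47 8 32 0; 80 47 8 32 0; 80 47 8 32 0; 80 47 8 32 0; 80 47 8 32 0; 80 47 8 32 0; 80 47 8 32 0; 80 0 0 0 0",
)

```text
time_s: 20.45
tool_pos: [0.5514, 0.0098, 0.4077]
eef_rot: [-179.2, 50.2, 15.2]
contact_force: [0.3, -0.3, 1.4]
grip_width: 0.0682
```

Run:
```python
from h import *
show();s,p,T=st();print('roll',roll_fix(T),'case',(RC.T@T).round(3))
t=box_plan(T,38,-6,52,160);print(t,go(t,T))
for n,b,k in(("scene",(250,130,450,310),4),):
    p,d=robot.get_image(n);crop(n,p,*b,k,n+"7");np.savez(n+"7.npz",p=p,d=d)
```

```text
t 20.45 tcp [0.5514 0.0098 0.4077] case [-0.0707  0.0066  0.4077] F [ 0.3 -0.3  1.4] g 0.0682 q [ 12.6 -20.7  -8.1 112.5 -19.5  51.2 -64.3]
axes cols
 [[ 0.618  0.252 -0.744]
 [ 0.168 -0.968 -0.188]
 [-0.768 -0.009 -0.641]]
roll -0.013877712912093896 case [[ 0.64   0.052 -0.767]
 [ 0.04  -0.999 -0.035]
 [-0.768 -0.009 -0.641]]
[ 0.57306231 -0.00449945  0.16047968] [200.8  21.4 144.9]
```

View pics/scene7.png

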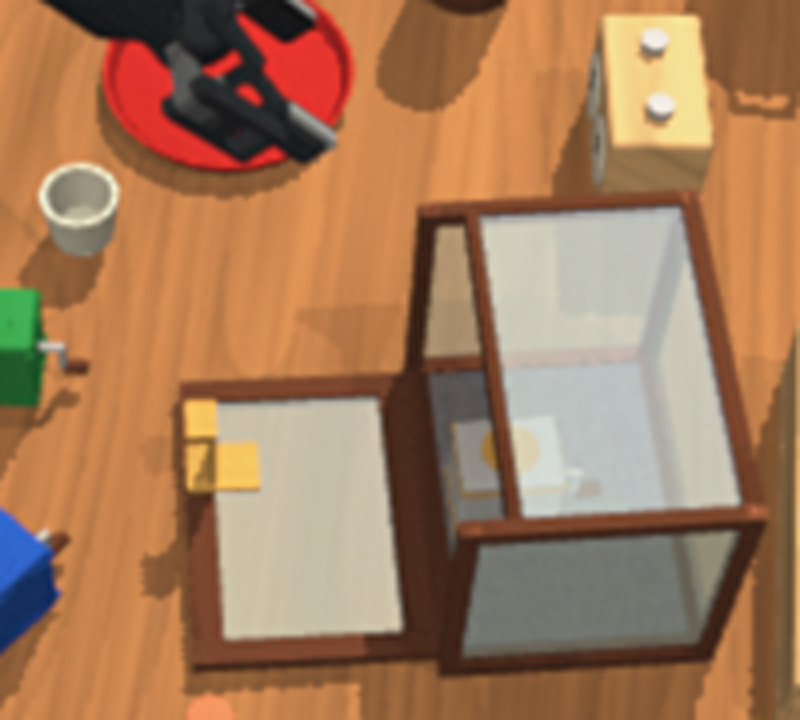

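Call:
servo_tool(
  increments="80 45 6 25 -0.014; 80 45 5 30 0; 80 45 5 35 0; 80 0 0 0 0",
)

```text
time_s: 21.0
tool_pos: [0.573, 0.0005, 0.2468]
eef_rot: [179.7, 50.1, 15.2]
contact_force: [-0.5, 0.6, 0.6]
grip_width: 0.0679
```

Run:
```python
from h import *
show();s,p,T=st();print('roll',roll_fix(T),'case',(RC.T@T).round(3))
t=box_plan(T,38,-6,52,110);print(t,go(t,T))
```

```text
t 21.0 tcp [5.730e-01 5.000e-04 2.468e-01] case [-0.0514 -0.0068  0.2468] F [-0.5  0.6  0.6] g 0.0679 q [  8.9 -13.1  -5.4 126.  -25.6  31.1 -53.5]
axes cols
 [[ 0.619  0.266 -0.739]
 [ 0.168 -0.964 -0.206]
 [-0.768  0.003 -0.641]]
roll 0.0050996653609956845 case [[ 0.64   0.067 -0.766]
 [ 0.04  -0.998 -0.053]
 [-0.768  0.003 -0.641]]
[0.60395353 0.00390959 0.12207367] [115.5   4.5  56.4]
```

Call:
servo_tool(
  increments="80 20 2 28 0; 80 20 2 28 0; 80 25 0 0 0; 80 25 0 0 0; 80 0 0 0 0",
)

```text
time_s: 21.62
tool_pos: [0.5914, 0.001, 0.1454]
eef_rot: [179.5, 49.8, 15.2]
contact_force: [0.4, -0.4, -0.0]
grip_width: 0.0682
```

Run:
```python
from h import *
show();s,p,T=st();print('roll',roll_fix(T),'case',(RC.T@T).round(3))
t=box_plan(T,38,-6,52,0);print(t,go(t,T))
for n,b,k in(("scene",(270,140,450,310),4),("top",(240,130,380,270),4)):
    p,d=robot.get_image(n);crop(n,p,*b,k,n+"8");np.savez(n+"8.npz",p=p,d=d)
```

```text
t 21.625 tcp [0.5914 0.001  0.1454] case [-0.0333 -0.01    0.1454] F [ 0.4 -0.4 -0. ] g 0.0682 q [  1.8  -3.4   0.7 131.5 -41.4  17.2 -35.7]
axes cols
 [[ 0.623  0.268 -0.735]
 [ 0.169 -0.963 -0.208]
 [-0.764  0.006 -0.646]]
roll 0.008539804183121894 case [[ 0.645  0.069 -0.761]
 [ 0.04  -0.998 -0.056]
 [-0.764  0.006 -0.646]]
[0.67208456 0.02242631 0.03772185] [136.1   0.4   5.8]
```

View pics/scene8.png

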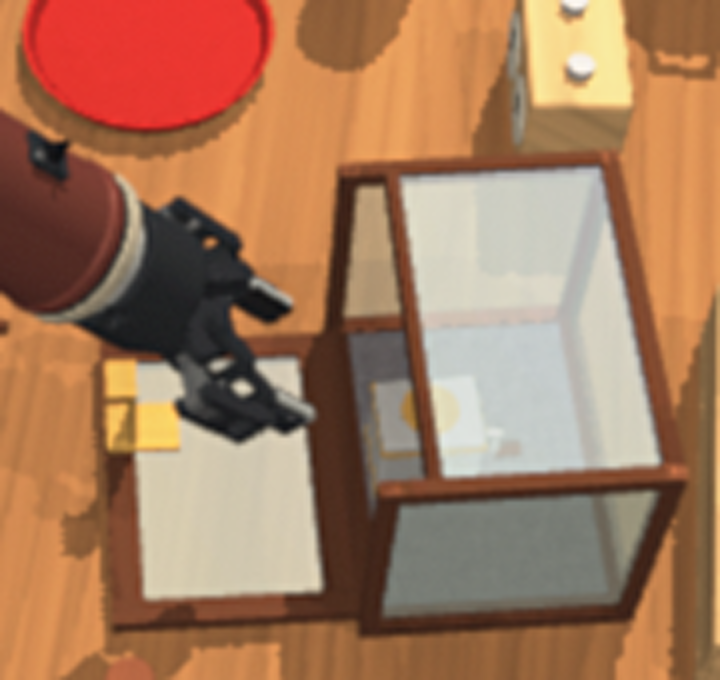

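View pics/top8.png

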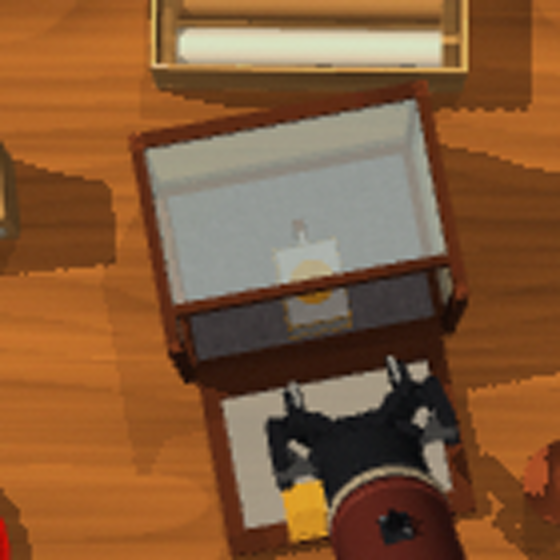

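Call:
servo_tool(
  increments="80 34 0 3 0; 80 34 0 3 0; 80 34 0 0 0; 80 34 0 0 0; 80 0 0 0 0",
)

```text
time_s: 22.35
tool_pos: [0.6706, 0.0205, 0.0384]
eef_rot: [179.9, 50.4, 15.6]
contact_force: [-0.8, -0.4, 0.6]
grip_width: 0.0687
```

Run:
```python
from h import *
show();s,p,T=st();print('case',(RC.T@T).round(3))
t=box_plan(T,38,-6,52,0);print(t,go(t,T))
for n,b,k in(("scene",(270,140,450,310),4),("top",(240,130,380,270),4)):
    p,d=robot.get_image(n);crop(n,p,*b,k,n+"9");np.savez(n+"9.npz",p=p,d=d)
```

```text
t 22.35 tcp [0.6706 0.0205 0.0384] case [ 0.0482 -0.0068  0.0384] F [-0.8 -0.4  0.6] g 0.0687 q [ 16.3  17.6 -18.1 124.5 -85.7   5.   10.4]
axes cols
 [[ 0.614  0.27  -0.742]
 [ 0.171 -0.963 -0.208]
 [-0.77   0.001 -0.638]]
case [[ 0.636  0.07  -0.768]
 [ 0.044 -0.998 -0.055]
 [-0.77   0.001 -0.638]]
[0.67191763 0.02246644 0.03759607] [ 1.8 -1.5 -0.9]
```

View pics/scene9.png

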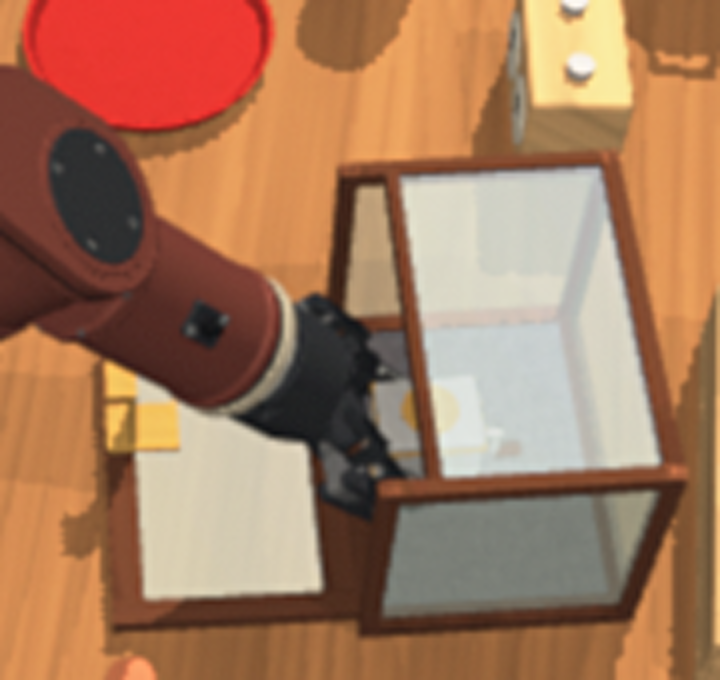

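View pics/top9.png

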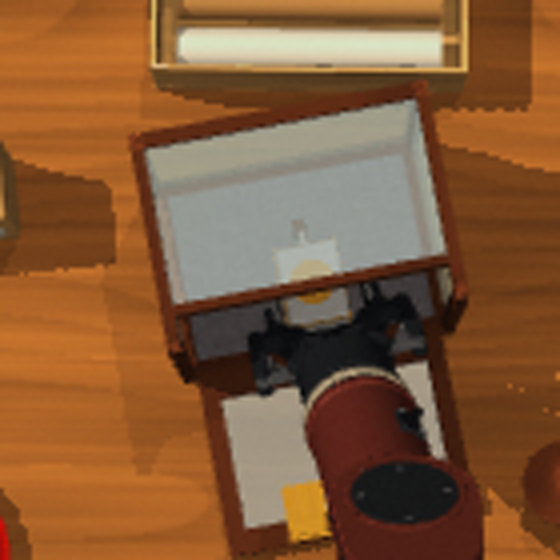

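Call:
servo_tool(
  increments="40 0 0 0 0; 0 0 0 0 0; 0 0 0 0 0; 0 0 0 0 0; 0 0 0 0 0",
  newtons=50,
)

```text
time_s: 23.08
tool_pos: [0.6685, 0.0207, 0.0387]
eef_rot: [179.5, 50.5, 15.3]
contact_force: [-5.4, -1.3, 7.5]
grip_width: 0.0494
```

Run:
```python
from h import *
show();s,p,T=st();print('world up in tool',T.T@[0,0,1], 'case -x in tool',T.T@(RC@[-1,0,0]))
```

```text
t 23.075 tcp [0.6685 0.0207 0.0387] case [ 0.0462 -0.0062  0.0387] F [-5.4 -1.3  7.5] g 0.0494 q [ 15.7  17.3 -17.6 124.8 -85.8   4.9  10.5]
axes cols
 [[ 0.614  0.27  -0.742]
 [ 0.168 -0.963 -0.212]
 [-0.771  0.005 -0.637]]
world up in tool [-0.77117182  0.00535285 -0.63660456] case -x in tool [-0.63528887 -0.07127243  0.76897873]
```

Call:
servo_tool(
  increments="0 -5 0 -4 0; 0 -5 0 -4 0; 0 0 0 0 0",
)

```text
time_s: 23.45
tool_pos: [0.6677, 0.0212, 0.0505]
eef_rot: [179.5, 50.5, 15.4]
contact_force: [0.3, 0.5, -4.6]
grip_width: 0.0495
```

Run:
```python
from h import *
show()
for n,b,k in(("scene",(270,140,450,310),4),):
    p,d=robot.get_image(n);crop(n,p,*b,k,n+"10");np.savez(n+"9.npz",p=p,d=d)
```

```text
t 23.45 tcp [0.6677 0.0212 0.0505] case [ 0.0455 -0.0056  0.0505] F [ 0.3  0.5 -4.6] g 0.0495 q [  8.9  15.3 -10.2 124.9 -76.5   7.2  -0.2]
axes cols
 [[ 0.613  0.271 -0.742]
 [ 0.169 -0.962 -0.213]
 [-0.772  0.005 -0.635]]
```

View pics/scene10.png

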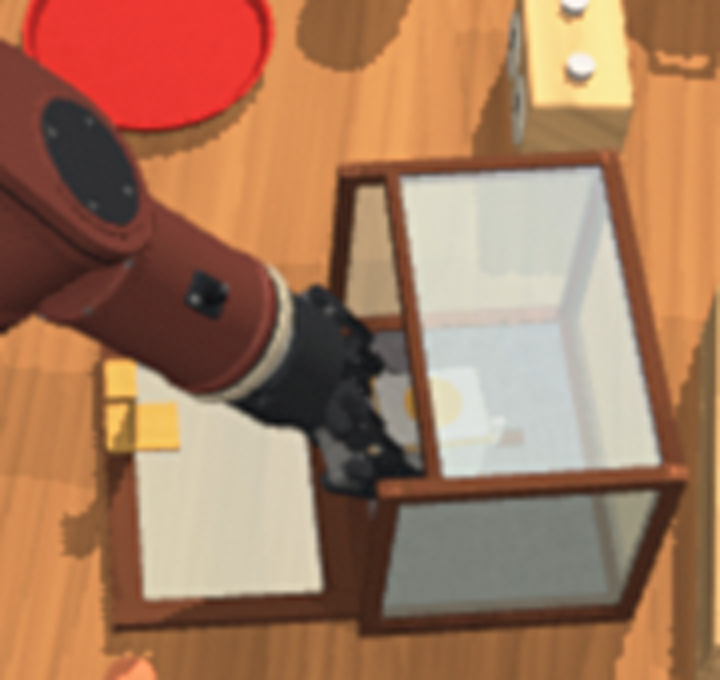

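Call:
servo_tool(
  increments="0 -14 -1 8 0; 0 -14 -1 8 0; 0 -14 -1 8 0; 0 0 0 0 0",
)

```text
time_s: 24.0
tool_pos: [0.6222, 0.0106, 0.067]
eef_rot: [179.6, 50.6, 15.3]
contact_force: [0.6, 0.5, -4.0]
grip_width: 0.0494
```

Run:
```python
from h import *
show()
```

```text
t 24.0 tcp [0.6222 0.0106 0.067 ] case [-0.0012 -0.0068  0.067 ] F [ 0.6  0.5 -4. ] g 0.0494 q [  8.6   8.9  -8.1 130.2 -73.1   9.5  -3.5]
axes cols
 [[ 0.612  0.27  -0.743]
 [ 0.168 -0.963 -0.211]
 [-0.773  0.004 -0.635]]
```

Call:
servo_tool(
  increments="0 -19 -1 4 0; 0 -19 -1 4 0; 0 -19 -1 4 0; 0 -19 -1 4 0; 0 0 0 0 0",
)

```text
time_s: 24.62
tool_pos: [0.5639, -0.0012, 0.1161]
eef_rot: [179.6, 50.5, 15.4]
contact_force: [-0.3, -0.1, -5.2]
grip_width: 0.0495
```

Run:
```python
from h import *
show()
for n,b,k in(("scene",(250,130,450,310),4),):
    p,d=robot.get_image(n);crop(n,p,*b,k,n+"11")
```

```text
t 24.625 tcp [ 0.5639 -0.0012  0.1161] case [-0.0607 -0.0066  0.1161] F [-0.3 -0.1 -5.2] g 0.0495 q [  5.8  -3.3  -2.7 135.4 -50.2  15.3 -26.1]
axes cols
 [[ 0.613  0.27  -0.742]
 [ 0.169 -0.963 -0.211]
 [-0.772  0.004 -0.636]]
```

View pics/scene11.png

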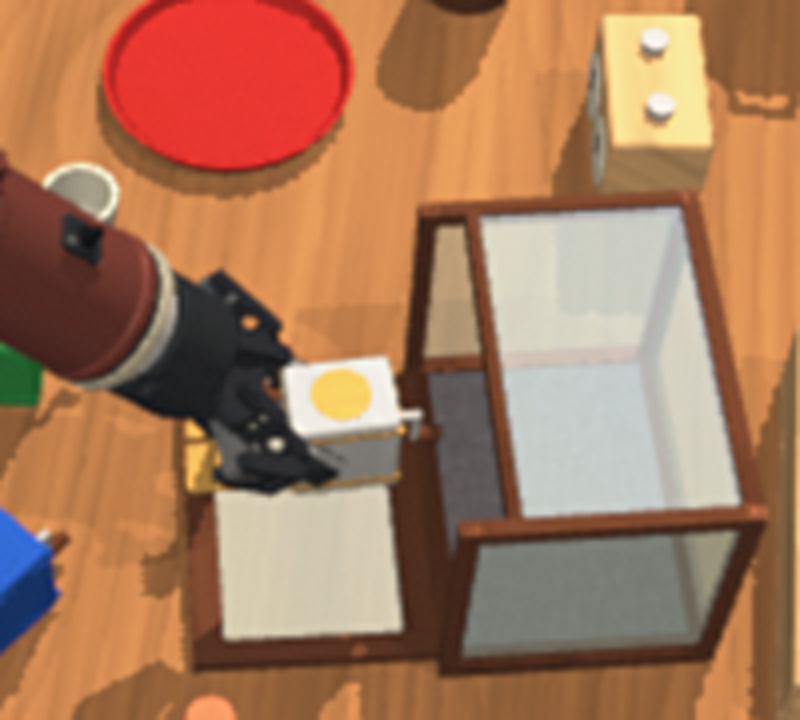

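Call:
servo_tool(
  increments="0 -27 0 -22 0; 0 -27 0 -22 0; 0 -27 0 -22 0; 0 0 0 0 0",
)

```text
time_s: 25.18
tool_pos: [0.5655, -0.0006, 0.2226]
eef_rot: [179.5, 50.3, 15.3]
contact_force: [0.3, -0.3, -3.8]
grip_width: 0.0495
```

Run:
```python
from h import *
show();s,p,T=st();print(go([.446,.360,.2]))
```

```text
t 25.175 tcp [ 0.5655 -0.0006  0.2226] case [-0.059  -0.0063  0.2226] F [ 0.3 -0.3 -3.8] g 0.0495 q [ 10.7 -12.5  -6.9 128.4 -28.7  28.8 -49.6]
axes cols
 [[ 0.616  0.271 -0.74 ]
 [ 0.169 -0.963 -0.212]
 [-0.77   0.005 -0.638]]
[   4.8 -379.6   26.5]
```

Call:
servo_tool(
  increments="0 0 -25 2 0; 0 0 -38 3 0; 0 0 -38 3 0; 0 1 -38 3 0; 0 1 -38 3 0; 0 0 0 0 0",
)

```text
time_s: 25.92
tool_pos: [0.5048, 0.17, 0.2064]
eef_rot: [179.7, 50.8, 15.8]
contact_force: [0.8, -1.1, -3.9]
grip_width: 0.0494
```

Run:
```python
from h import *
show();s,p,T=st();print(go([.446,.360,.2]))
```

```text
t 25.925 tcp [0.5048 0.17   0.2064] case [-0.0842  0.173   0.2064] F [ 0.8 -1.1 -3.9] g 0.0494 q [ 15.3 -19.5 -36.4 132.8 -15.9  24.5 -85.3]
axes cols
 [[ 0.608  0.276 -0.744]
 [ 0.172 -0.961 -0.216]
 [-0.775  0.003 -0.632]]
[   1.8 -198.8    6.8]
```

Call:
servo_tool(
  increments="0 8 -38 -8 0; 0 3 -40 -3 0; 0 0 -40 0 0; 0 0 -40 5 0; 0 -4 -30 7 0; 0 -5 -11 6 0; 0 0 0 0 0",
)

```text
time_s: 26.8
tool_pos: [0.4478, 0.358, 0.2009]
eef_rot: [179.8, 50.7, 15.6]
contact_force: [0.1, -0.5, -4.3]
grip_width: 0.0489
```

Run:
```python
from h import *
show();s,p,T=st();print(go([.446,.360,.2]),go([.446,.360,.06]))
for n,b,k in(("scene",(220,80,400,240),4),("top",(150,200,350,350),4)):
    p,d=robot.get_image(n);crop(n,p,*b,k,n+"12")
```

```text
t 26.8 tcp [0.4478 0.358  0.2009] case [-0.1021  0.3686  0.2009] F [ 0.1 -0.5 -4.3] g 0.0489 q [  28.4  -20.7  -73.9  124.9    3.    27.4 -126.9]
axes cols
 [[ 0.61   0.273 -0.744]
 [ 0.171 -0.962 -0.213]
 [-0.774  0.003 -0.633]]
[-0.1 -2.4  1.5] [108.3  -2.8  90.2]
```

View pics/scene12.png

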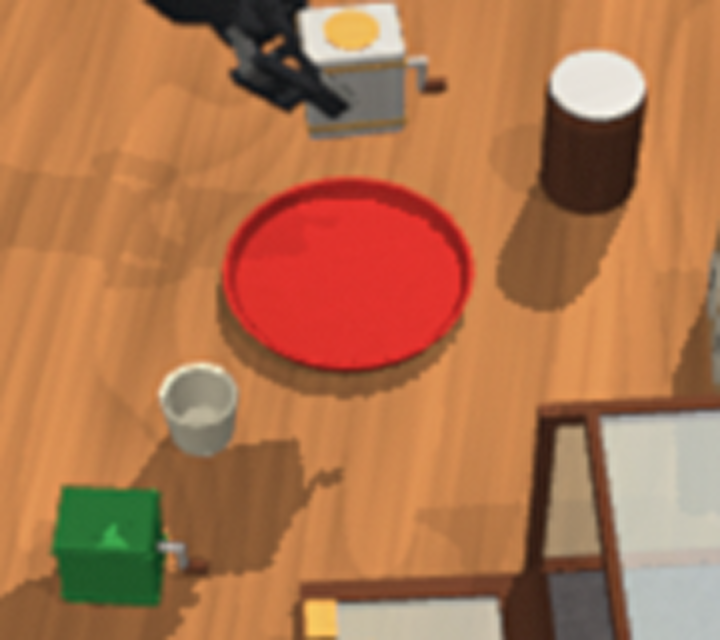

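View pics/top12.png

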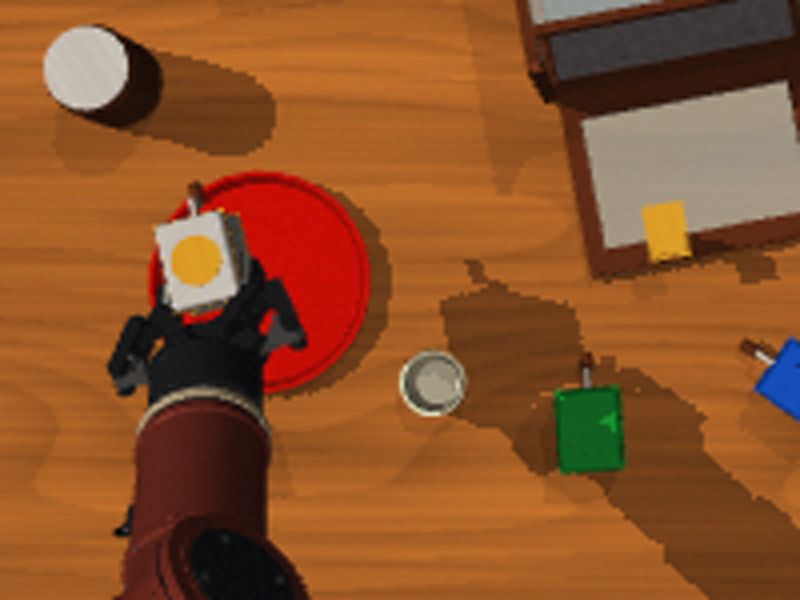

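Run:
```python
from h import *
print(onz('scene',307.5,87.5,.244),onz('top',199.3,265,.244),tri(('scene',307.5,87.5),('top',199.3,265)))
```

```text
[0.45182824 0.35869305 0.244     ] [0.45272353 0.3567561  0.244     ] [0.45243397 0.35611921 0.24646698]
```

Call:
servo_tool(
  increments="0 25 0 20 0; 0 25 0 20 0; 0 20 0 17 0; 0 0 0 0 0",
)

```text
time_s: 27.4
tool_pos: [0.4397, 0.3335, 0.141]
eef_rot: [-179.8, 51.6, 16.1]
contact_force: [0.2, 0.5, -4.0]
grip_width: 0.0492
```

Run:
```python
from h import *
show();s,p,T=st();print(go([.446,.360,.06]))
```

```text
t 27.4 tcp [0.4397 0.3335 0.141 ] case [-0.1151  0.3462  0.141 ] F [ 0.2  0.5 -4. ] g 0.0492 q [  24.4  -10.9  -74.6  130.9   30.2   23.2 -152. ]
axes cols
 [[ 0.597  0.274 -0.754]
 [ 0.172 -0.962 -0.213]
 [-0.784 -0.002 -0.621]]
[ 71.8 -23.6  39.9]
```

Call:
servo_tool(
  increments="0 -25 0 -20 0; 0 -30 0 -25 0; 0 -20 20 -20 0; 0 0 38 0 0; 0 0 38 0 0; 0 0 38 0 0; 0 0 38 0 0; 0 0 38 0 0; 0 0 38 0 0; 0 0 38 0 0; 0 0 38 0 0; 0 0 38 0 0; 0 0 38 0 0; 0 0 0 0 0",
)

```text
time_s: 29.15
tool_pos: [0.5557, -0.0518, 0.2414]
eef_rot: [-179.8, 51.3, 15.9]
contact_force: [-0.3, 0.0, -3.6]
grip_width: 0.0497
```

Run:
```python
from h import *
show();s,p,T=st();print(go([.78,0.03,.36]))
```

```text
t 29.15 tcp [ 0.5557 -0.0518  0.2414] case [-0.0789 -0.0546  0.2414] F [-0.3  0.  -3.6] g 0.0497 q [-20.1 -17.4  26.9 127.3 -13.   33.1 -57.4]
axes cols
 [[ 0.602  0.271 -0.751]
 [ 0.171 -0.963 -0.21 ]
 [-0.78  -0.002 -0.626]]
[  56.5  -18.3 -259.9]
```

Call:
servo_tool(
  increments="0 -10 -5 -40 0; 0 10 -5 -50 0; 0 12 -5 -50 0; 0 12 -5 -50 0; 0 0 -30 0 0; 0 0 0 0 0",
)

```text
time_s: 29.9
tool_pos: [0.6974, 0.049, 0.3397]
eef_rot: [-179.8, 51.5, 16.5]
contact_force: [-0.0, 0.1, -3.9]
grip_width: 0.0495
```

Run:
```python
from h import *
show();s,p,T=st();print(go([.60,.36,.28]))
```

```text
t 29.9 tcp [0.6974 0.049  0.3397] case [0.0802 0.0157 0.3397] F [-0.   0.1 -3.9] g 0.0495 q [-24.6  -2.6  20.6 105.  -10.9  40.1 -71.5]
axes cols
 [[ 0.598  0.281 -0.751]
 [ 0.177 -0.96  -0.218]
 [-0.782 -0.002 -0.623]]
[  43.5 -325.7   42.6]
```

Call:
servo_tool(
  increments="0 5 -35 5 0; 0 5 -41 5 0; 0 5 -41 5 0; 0 5 -41 5 0; 0 5 -41 5 0; 0 5 -41 5 0; 0 5 -41 5 0; 0 5 -41 5 0; 0 0 0 0 0",
)

```text
time_s: 31.02
tool_pos: [0.6005, 0.3571, 0.2838]
eef_rot: [-179.7, 51.5, 16.6]
contact_force: [0.2, -0.4, -4.2]
grip_width: 0.0492
```

Run:
```python
from h import *
show();s,p,T=st();print(go([.442,.361,.20]),go([.442,.361,.12]))
```

```text
t 31.025 tcp [0.6005 0.3571 0.2838] case [0.0472 0.337  0.2838] F [ 0.2 -0.4 -4.2] g 0.0492 q [ -38.     0.9   -4.6  108.4   26.4   38.1 -132.5]
axes cols
 [[ 0.597  0.282 -0.751]
 [ 0.178 -0.96  -0.219]
 [-0.782 -0.003 -0.623]]
[-28.4 -48.1 170.3] [ 34.1 -47.9 220.2]
```

The wrist joints run close to their limits above the tray in this posture. I'll fit a kinematic model to the recorded readings and use it to choose a feasible approach.

```bash
cat > kin.py <<'E'
import numpy as np
from scipy.spatial.transform import Rotation as R
S=[([.2085,-.6152,.2305],[-85.927,89.904,112.796],[65.591,19.132,2.284,84.013,-.767,76.967,-3.353]),
([.4845,.0256,.2068],[120.9,90,-47.5],[18.6,2.3,-27.3,106.9,1.1,71.,-87.5]),
([.5193,-.3319,.2471],[-39.1,90,159.6],[37.6,15.4,-11.3,87.1,3,77.9,-45.2]),
([.6208,.0546,.1326],[152,90,-16.4],[11.9,22.2,-26.5,93.6,10.6,66.7,-95.5]),
([.8928,.0397,.2745],[-70.3,89,120.1],[-6,58.1,5.8,17.1,-6,105.3,-84.1]),
([.9195,.0346,.2479],[-131.9,88,56.7],[-10.7,65.8,61.9,14.7,-58.9,105.6,-79.1]),
([.839,.026,.4483],[-169.3,84.6,19.2],[-11.8,54.7,79.3,14.6,-72.5,116.4,-77.7]),
([.7511,.0186,.5872],[-173.2,80.5,15.3],[-11,40.3,46.8,14.6,-40.6,119.7,-80.8]),
([.4244,.0705,.9446],[-174.3,47.5,13.9],[-20.7,3.2,4.8,14.5,1.2,119.8,-96.7]),
([.573,.0005,.2468],[179.7,50.1,15.2],[8.9,-13.1,-5.4,126,-25.6,31.1,-53.5]),
([.6706,.0205,.0384],[179.9,50.4,15.6],[16.3,17.6,-18.1,124.5,-85.7,5,10.4]),
([.5639,-.0012,.1161],[179.6,50.5,15.4],[5.8,-3.3,-2.7,135.4,-50.2,15.3,-26.1]),
([.4478,.358,.2009],[179.8,50.7,15.6],[28.4,-20.7,-73.9,124.9,3,27.4,-126.9]),
([.4397,.3335,.141],[-179.8,51.6,16.1],[24.4,-10.9,-74.6,130.9,30.2,23.2,-152]),
([.5557,-.0518,.2414],[-179.8,51.3,15.9],[-20.1,-17.4,26.9,127.3,-13,33.1,-57.4]),
([.6005,.3571,.2838],[-179.7,51.5,16.6],[-38,.9,-4.6,108.4,26.4,38.1,-132.5])]
def rz(a):return R.from_euler('z',a,degrees=True).as_matrix()
def ry(a):return R.from_euler('y',a,degrees=True).as_matrix()
def fk(v,q,sg):
    az,d1,L1,a1,a2,L2,a6,L3,t7=v[:9];M=rz(az+sg[0]*q[0]);p=np.array([0,0,d1]);Z=lambda l,a=0:np.array([a,0,l])
    M=M@ry(q[1])@rz(sg[1]*q[2]);p=p+M@Z(L1,a1);M=M@ry(q[3]);p=p+M@Z(0,a2);M=M@rz(sg[2]*q[4]);p=p+M@Z(L2)
    M=M@ry(q[5]);p=p+M@Z(0,a6);M=M@rz(sg[3]*q[6]+t7);p=p+M@Z(L3)
    return p,np.column_stack([M[:,2],M[:,0],M[:,1]])
def res(v,sg):
    r=[]
    for p,e,q in S:
        P,M=fk(v,q,sg);T=R.from_euler('xyz',e,degrees=True).as_matrix()
        r+=list((P-p)*5)+list((R.from_matrix(M.T@T)).as_rotvec())
    return np.array(r)
E
cat > fit.py <<'E'
from kin import *
from scipy.optimize import least_squares
import itertools,json
best=None
for sg in itertools.product((1,-1),repeat=4):
    for az in(0,180,90,-90):
      for t7 in(0,90,180,-90):
        f=least_squares(res,[az,.3,.4,0,0,.4,0,.25,t7],args=(sg,),x_scale=[50,.1,.1,.1,.1,.1,.1,.1,50],max_nfev=60)
        if best is None or f.cost<best[0]: best=(f.cost,sg,f.x)
print(best[0],best[1],best[2].round(4)); r=res(best[2],best[1]).reshape(-1,6);print((abs(r[:,:3]).max(1)/5*1000).round(1),np.degrees(abs(r[:,3:]).max(1)).round(2))
json.dump([list(best[1]),list(best[2])],open('kin.json','w'))
E
timeout 400 python3 fit.py
```

```text
0.040297570088113785 (-1, -1, -1, -1) [-3.420900e+00  2.581000e-01  4.748000e-01 -1.370000e-02 -8.000000e-04
  5.037000e-01 -9.300000e-03  3.647000e-01  1.769571e+02]
[ 9.1 13.7  9.3  6.5 11.5 10.8 13.3  3.1 16.5  6.3  5.7  4.  16.7  8.7
  9.5 11.3] [0.38 0.44 0.34 0.36 0.4  0.4  0.41 0.54 2.19 2.2  2.24 2.22 2.13 2.2
 2.15 2.14]
```

```bash
cat > kin2.py <<'E'
from kin import *
import json
def fk2(v,q):
    B=R.from_rotvec([v[9],v[10],0],degrees=True).as_matrix();off=[0,v[11],v[12],v[13],v[14],v[15],0]
    p,M=fk(v,np.array(q)+off,(-1,-1,-1,-1));p=p+M@np.array([0,v[16],v[17]]);M=M@R.from_rotvec([0,v[18],v[19]],degrees=True).as_matrix()
    return B@p+[v[20],v[21],0],B@M
def res2(v):
    r=[]
    for p,e,q in S:
        P,M=fk2(v,q);T=R.from_euler('xyz',e,degrees=True).as_matrix()
        r+=list((P-p)*5)+list((R.from_matrix(M.T@T)).as_rotvec())
    return np.r_[r,np.array(v[9:16])*1e-3,np.array(v[18:20])*1e-3]
E
python3 - <<'E'
from kin2 import *
from scipy.optimize import least_squares
v0=json.load(open('kin.json'))[1]+[0]*13
f=least_squares(res2,v0,x_scale=[1,.1,.1,.1,.1,.1,.1,.1,1]+[1]*7+[.1]*2+[1]*2+[.1]*2,max_nfev=500)
print(f.cost,f.x.round(4)); r=f.fun[:len(S)*6].reshape(-1,6);print((abs(r[:,:3]).max(1)/5*1000).round(1),np.degrees(abs(r[:,3:]).max(1)).round(2))
json.dump(list(f.x),open('kin2.json','w'))
E
```

```text
0.015328946696091245 [-1.801000e-01  2.644000e-01  4.792000e-01 -4.400000e-03  3.500000e-03
  5.020000e-01 -5.900000e-03  3.693000e-01  1.780333e+02  5.205000e-01
  4.206000e-01 -6.271000e-01  2.372400e+00  1.221000e-01  6.223000e-01
  5.880000e-02 -2.220000e-02  8.800000e-03  3.230000e-02 -1.256800e+00
  7.100000e-03 -3.050000e-02]
[ 6.   4.9  1.4  3.9  6.2  4.8  7.5  3.4  5.5  4.6  4.7  3.3 12.7  6.5
  8.1 13.1] [1.52 0.89 0.98 0.22 0.8  0.92 0.64 0.43 0.53 0.13 0.79 0.16 0.77 0.58
 0.59 0.49]
```

```bash
cat > ik.py <<'E'
from kin2 import *
from scipy.optimize import least_squares
v=json.load(open('kin2.json'))
lo=np.array([-147.57,-21.85,-74.77,14.55,-85.83,4.83,-152.11]);hi=np.array([147.57,119.76,79.35,137.4,265.84,119.75,152.11])
def ik(P,T,q0,q3):
    def g(q):
        qq=np.insert(q,2,q3);p,M=fk2(v,qq);return np.r_[(p-P)*5,R.from_matrix(M.T@T).as_rotvec()]
    f=least_squares(g,np.delete(q0,2));return np.insert(f.x,2,q3),f.cost
def fam(P,T,q0,q3s):
    out=[];q=np.array(q0,float)
    for a in q3s:
        qn,c=ik(P,T,q,a)
        if c<1e-5: q=qn
        sl=np.minimum(qn-lo,hi-qn).min();out.append((a,c,sl,qn))
    return out
E
python3 - <<'E'
from ik import *; from h import st
s,p,T=st();q0=s['q'];
for P in([.442,.361,.20],[.442,.361,.033],[.43,.33,.033],[.47,.36,.033]):
    print(P)
    for rng in(range(-5,80,14),range(-5,-76,-14)):
        for a,c,sl,q in fam(np.array(P),T,q0,rng):
            print(a,'%.1e'%c,round(sl,1),q.round(0))
E
```

```text
[0.442, 0.361, 0.2]
-5 8.3e-20 -7.4 [ -52.   -5.   -5.  125.   41.   37. -159.]
9 4.6e-25 -9.1 [ -67.   -5.    9.  125.   44.   38. -161.]
23 3.5e-24 -10.8 [ -82.   -6.   23.  125.   46.   39. -163.]
37 6.2e-23 -13.0 [ -97.   -7.   37.  125.   49.   41. -165.]
51 6.8e-21 -16.1 [-113.  -10.   51.  125.   53.   44. -168.]
65 2.6e-17 -22.5 [-132.  -18.   65.  125.   63.   51. -175.]
79 5.8e-03 -22.6 [-147.  -16.   79.  121.   61.   56. -175.]
-5 8.3e-20 -7.4 [ -52.   -5.   -5.  125.   41.   37. -159.]
-19 3.7e-25 -5.5 [ -37.   -5.  -19.  125.   39.   36. -158.]
-33 5.7e-24 -3.2 [ -22.   -6.  -33.  125.   36.   35. -155.]
-47 6.8e-22 0.2 [  -7.   -8.  -47.  125.   32.   34. -152.]
-61 2.1e-18 7.3 [   9.  -11.  -61.  125.   23.   32. -145.]
-75 6.9e-05 -11.3 [  35.  -33.  -75.  125.  -25.   32. -104.]
[0.442, 0.361, 0.033]
-5 1.1e-22 -49.8 [ -52.   12.   -5.  132.   79.   25. -202.]
9 6.9e-24 -48.6 [ -65.   12.    9.  132.   77.   22. -201.]
23 1.0e-22 -46.7 [ -78.   13.   23.  132.   74.   20. -199.]
37 1.1e-20 -43.4 [ -91.   15.   37.  132.   69.   16. -195.]
51 5.3e-17 -34.9 [-104.   1
[... 1450 characters left out ...]
 9.  130.   77.   20. -198.]
23 3.0e-22 -44.0 [ -75.   15.   23.  130.   73.   17. -196.]
37 8.9e-20 -39.4 [ -88.   17.   37.  130.   67.   14. -192.]
51 3.8e-15 -26.0 [-100.   21.   51.  130.   51.    9. -178.]
65 1.5e-19 1.3 [-112.   30.   65.  131.  -27.    6. -106.]
79 1.4e-21 0.3 [-120.   49.   79.  130.  -80.   22.  -62.]
-5 4.6e-23 -47.6 [ -49.   14.   -5.  130.   80.   23. -200.]
-19 5.3e-25 -48.6 [ -35.   14.  -19.  130.   82.   26. -201.]
-33 1.0e-24 -49.3 [ -22.   16.  -33.  130.   85.   29. -201.]
-47 4.4e-23 -49.8 [ -10.   18.  -47.  130.   87.   33. -202.]
-61 9.2e-22 -49.8 [   2.   24.  -61.  130.   91.   40. -202.]
-75 7.1e-21 -48.7 [  13.   35.  -75.  130.   96.   51. -201.]
```

Run:
```python
from ik import *; from h import st
s,p,T=st();q0=s['q'];F=T@R.from_rotvec([np.pi,0,0]).as_matrix()
for P in([.60,.27,.029],[.60,.24,.029],[.62,.29,.029],[.58,-.02,.042],[.60,-.16,.029]):
  for nm,TT,dq in(('same',T,0),('flip',F,180)):
    print(P,nm)
    q1=q0.copy();q1[6]+=dq
    best=[]
    for rng in(range(-5,80,7),range(-5,-76,-7)):
        for a,c,sl,q in fam(np.array(P),TT,q1,rng):
            if c<1e-6: best.append((sl,a,q.round(0)))
    best.sort(key=lambda x:-x[0])
    for b in best[:3]:print(round(b[0],1),b[1],b[2])
for P in([.442,.361,.033],[.442,.361,.2]):
    q1=q0.copy();q1[6]+=180
    print('tray flip',P)
    for rng in(range(-5,80,14),range(-5,-76,-14)):
        for a,c,sl,q in fam(np.array(P),F,q1,rng):
            if c<1e-6:print(round(sl,1),a,q.round(0))
```

```text
[0.6, 0.27, 0.029] same
-19.4 30 [ -60.   20.   30.  125.   63.    1. -172.]
-32.0 -75 [  31.   42.  -75.  125.  102.   44. -184.]
-34.1 23 [ -53.   19.   23.  125.   79.    3. -186.]
[0.6, 0.27, 0.029] flip
11.6 -26 [-13.  20. -26. 126.  98.  17. -20.]
11.6 -33 [ -6.  21. -33. 126.  98.  19. -19.]
11.6 -40 [ -0.  23. -40. 126.  99.  22. -18.]
[0.6, 0.24, 0.029] same
-30.9 -75 [  35.   40.  -75.  127.  102.   40. -183.]
-33.2 -68 [  31.   33.  -68.  127.  100.   33. -185.]
-35.0 -61 [  25.   28.  -61.  127.   99.   28. -187.]
[0.6, 0.24, 0.029] flip
9.6 -26 [ -9.  19. -26. 128. 103.  14. -23.]
9.5 -33 [ -3.  20. -33. 128. 102.  16. -21.]
9.5 -40 [  4.  21. -40. 128. 102.  19. -19.]
[0.62, 0.29, 0.029] same
4.1 51 [-79.  31.  51. 121. -82.   9. -35.]
0.8 44 [-73.  28.  44. 122. -73.   6. -42.]
-1.2 58 [-84.  35.  58. 121. -87.  14. -33.]
[0.62, 0.29, 0.029] flip
15.2 -33 [ -8.  24. -33. 122.  95.  20. -15.]
15.2 -40 [ -1.  25. -40. 122.  96.  23. -15.]
15.2 -47 [  4.  28. -47. 122.  97.  26. -14.]
[0.58, -0.02, 0.042] same
-15.8 -33 [  40.   10.  -33.  134.   99.  -11. -168.]
-16.9 -2
[... 1142 characters left out ...]
89.  36. -30.]
6.1 -61 [ -5.  25. -61. 131.  92.  43. -30.]
-0.2 -75 [  5.  37. -75. 131.  98.  55. -28.]
tray flip [0.442, 0.361, 0.2]
12.6 -5 [-57.  -3.  -5. 125.  43.  36.  15.]
12.6 9 [-71.  -3.   9. 125.  45.  37.  14.]
12.6 23 [-86.  -4.  23. 125.  46.  38.  13.]
12.6 37 [-100.   -5.   37.  125.   48.   39.   11.]
12.6 51 [-116.   -6.   51.  125.   51.   40.    9.]
10.8 65 [-132.  -11.   65.  125.   58.   45.    5.]
12.6 -5 [-57.  -3.  -5. 125.  43.  36.  15.]
12.6 -19 [-42.  -4. -19. 125.  42.  36.  16.]
12.6 -33 [-28.  -4. -33. 125.  40.  35.  18.]
12.5 -47 [-13.  -5. -47. 125.  37.  34.  20.]
12.5 -61 [  3.  -7. -61. 125.  32.  32.  24.]
-0.2 -75 [ 21. -16. -75. 125.  12.  29.  41.]
```

Run:
```python
from ik import *; from h import st,c2w,go
s,p,T=st();q0=s['q'];F=T@R.from_rotvec([np.pi,0,0]).as_matrix()
P0=c2w([.09,0,.202])
for P in(P0,P0-T[:,0]*.09,P0+[0,0,.1]):
  for nm,TT,dq in(('same',T,0),('flip',F,180)):
    q1=q0.copy();q1[6]+=dq;print(P.round(3),nm)
    for rng in(range(-5,40,14),range(-19,-60,-14)):
        for a,c,sl,q in fam(np.array(P),TT,q1,rng):
            if c<1e-6:print(round(sl,1),a,q.round(0))
print(go(P0+[0,0,.08]))
```

```text
[0.71  0.036 0.202] same
19.9 -5 [  3.   7.  -5. 113. -22.  25. -59.]
20.5 9 [-10.   7.   9. 113. -25.  25. -56.]
21.1 23 [-24.   7.  23. 113. -29.  26. -53.]
22.0 37 [-37.   8.  37. 112. -33.  27. -50.]
19.5 -19 [ 16.   7. -19. 113. -18.  24. -62.]
19.1 -33 [ 29.   8. -33. 113. -13.  24. -66.]
18.7 -47 [ 42.   9. -47. 113.  -7.  24. -71.]
[0.71  0.036 0.202] flip
18.8 -5 [  0.   5.  -5. 116. -25.  24. 122.]
19.2 9 [-13.   5.   9. 116. -27.  24. 124.]
19.8 23 [-27.   5.  23. 116. -30.  25. 126.]
20.5 37 [-40.   6.  37. 116. -34.  25. 129.]
18.4 -19 [ 14.   5. -19. 116. -22.  23. 119.]
18.0 -33 [ 27.   6. -33. 116. -19.  23. 117.]
17.6 -47 [ 40.   7. -47. 116. -14.  22. 113.]
[0.656 0.02  0.272] same
18.2 -5 [  5.  -4.  -5. 114. -20.  34. -61.]
18.2 9 [ -9.  -4.   9. 114. -17.  33. -62.]
17.8 23 [-24.  -4.  23. 114. -15.  33. -64.]
16.9 37 [-39.  -5.  37. 114. -12.  33. -67.]
18.1 -19 [ 20.  -4. -19. 114. -22.  34. -59.]
17.5 -33 [ 35.  -4. -33. 114. -24.  35. -57.]
16.4 -47 [ 50.  -5. -47. 114. -28.  35. -54.]
[0.656 0.02  0.272] flip
16.0 -5 [  2.  -6.  -5. 117. -21.  33. 119.]
15.9
[... 271 characters left out ...]
71  0.036 0.302] same
23.5 -5 [  3.   2.  -5. 105. -16.  36. -66.]
23.5 9 [-11.   2.   9. 105. -16.  36. -66.]
23.6 23 [-25.   2.  23. 105. -17.  37. -65.]
23.7 37 [-38.   2.  37. 105. -17.  37. -65.]
23.5 -19 [ 17.   2. -19. 105. -15.  36. -67.]
23.6 -33 [ 31.   2. -33. 105. -15.  36. -67.]
23.8 -47 [ 44.   2. -47. 105. -14.  36. -68.]
[0.71  0.036 0.302] flip
21.4 -5 [  0.  -0.  -5. 109. -18.  35. 113.]
21.3 9 [-14.  -1.   9. 109. -17.  35. 113.]
21.2 23 [-28.  -1.  23. 109. -16.  35. 112.]
21.0 37 [-42.  -1.  37. 109. -16.  35. 112.]
21.3 -19 [ 14.  -1. -19. 109. -18.  35. 114.]
21.2 -33 [ 29.  -1. -33. 109. -19.  36. 114.]
20.9 -47 [ 43.  -1. -47. 109. -20.  36. 115.]
[  9.8 339.4 -11. ]
```

Plan: the model shows the tray is reachable once the tool is turned half round about its axis. So I'll stand the box briefly on the case's flat roof pane, turn the tool, grip again, and carry it to the tray.

Call:
servo_tool(
  increments="0 1 30 -1 0; 0 1 41 -1 0; 0 1 41 -1 0; 0 1 41 -1 0; 0 1 41 -1 0; 0 1 41 -1 0; 0 1 41 -1 0; 0 1 41 -2 0; 0 1 22 -2 0; 0 0 0 0 0",
)

```text
time_s: 32.28
tool_pos: [0.7105, 0.0269, 0.2841]
eef_rot: [-179.9, 51.4, 15.9]
contact_force: [-0.5, 1.1, -4.6]
grip_width: 0.0492
```

Run:
```python
from h import *
show();s,p,T=st();print('roll',roll_fix(T));P=c2w([.09,0,.206]);print(go(P))
```

```text
t 32.275 tcp [0.7105 0.0269 0.2841] case [ 0.0886 -0.0086  0.2841] F [-0.5  1.1 -4.6] g 0.0492 q [-20.6   1.3  19.9 108.1 -17.5  34.2 -63.8]
axes cols
 [[ 0.601  0.271 -0.752]
 [ 0.171 -0.962 -0.211]
 [-0.781 -0.002 -0.625]]
roll -0.0024823371544445867
[62.3 -8.3 47.2]
```

Call:
servo_tool(
  increments="0 20 -3 15 0; 0 22 -3 17 0; 0 18 -2 13 0; 0 0 0 0 0; 0 2 0 1.5 0; 0 0 0 0 0",
)

```text
time_s: 33.02
tool_pos: [0.7106, 0.0396, 0.2077]
eef_rot: [-179.8, 51.3, 16.2]
contact_force: [0.7, -0.5, -3.9]
grip_width: 0.0494
```

Run:
```python
from h import *
show()
```

```text
t 33.025 tcp [0.7106 0.0396 0.2077] case [0.0912 0.0038 0.2077] F [ 0.7 -0.5 -3.9] g 0.0494 q [-20.1   5.5  18.7 113.5 -25.2  25.5 -56.7]
axes cols
 [[ 0.601  0.276 -0.75 ]
 [ 0.174 -0.961 -0.215]
 [-0.78  -0.002 -0.625]]
```

Down 5 mm (3.9, 3.1), then test in 1.5 mm steps.

Call:
servo_tool(
  increments="0 4 0 3 0; 0 0 0 0 0; 0 1.2 0 0.9 0; 0 0 0 0 0",
)

```text
time_s: 33.52
tool_pos: [0.711, 0.0397, 0.2012]
eef_rot: [-179.8, 51.2, 16.2]
contact_force: [-3.2, -0.4, 3.9]
grip_width: 0.0493
```

Call:
servo_tool(
  increments="70 0 0 0 0; 85 0 0 0 0; 85 0 0 0 0; 85 -30 0 0 0; 85 -40 0 0 0; 85 0 0 0 0",
)

```text
time_s: 34.28
tool_pos: [0.6687, 0.0267, 0.2579]
eef_rot: [-179.8, 51.1, 16.1]
contact_force: [1.4, -0.5, 0.5]
grip_width: 0.0728
```

Run:
```python
from h import *
show()
for n,b,k in(("scene",(280,120,450,310),4),("top",(240,120,380,270),4)):
    p,d=robot.get_image(n);crop(n,p,*b,k*.8,n+"13");np.savez(n+"13.npz",p=p,d=d)
```

```text
t 34.275 tcp [0.6687 0.0267 0.2579] case [ 0.0476 -0.0004  0.2579] F [ 1.4 -0.5  0.5] g 0.0728 q [-21.3  -3.   19.8 115.3 -16.5  30.7 -63.8]
axes cols
 [[ 0.603  0.275 -0.748]
 [ 0.174 -0.961 -0.213]
 [-0.778 -0.002 -0.628]]
```

View pics/scene13.png

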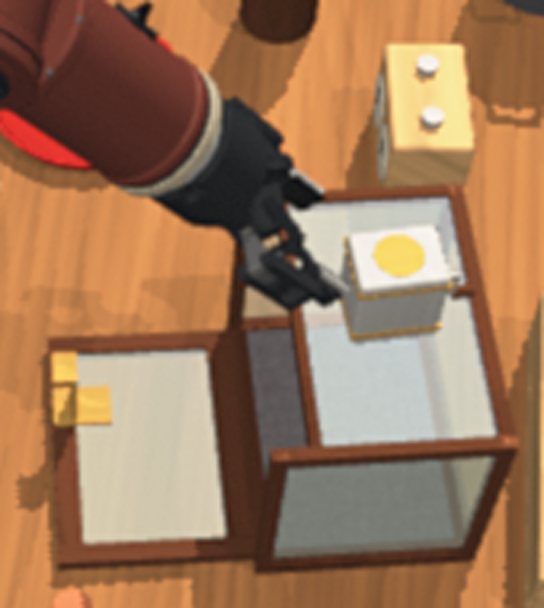

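View pics/top13.png

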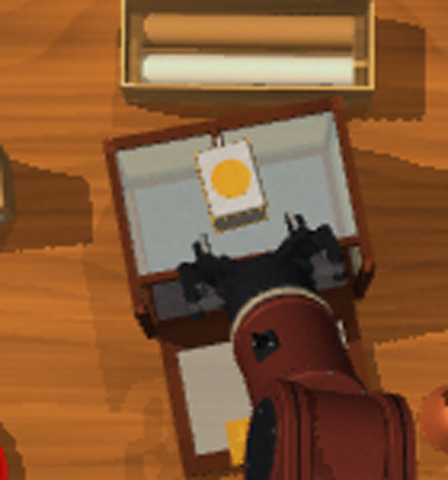

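Call:
servo_tool(
  increments="85 -10 0 0 -0.185; 85 -10 0 0 -0.185; 85 0 0 0 -0.185; 85 0 0 0 -0.185; 85 0 0 0 -0.185; 85 0 0 0 -0.185; 85 0 0 0 -0.185; 85 0 0 0 -0.185; 85 0 0 0 -0.185; 85 0 0 0 -0.185; 85 0 0 0 -0.185; 85 0 0 0 -0.185; 85 0 0 0 -0.185; 85 0 0 0 -0.185; 85 0 0 0 -0.185; 85 0 0 0 -0.185; 85 0 0 0 -0.18; 85 0 0 0 0",
)

```text
time_s: 36.62
tool_pos: [0.6562, 0.0246, 0.2689]
eef_rot: [0.3, 51.5, 16.2]
contact_force: [0.5, -0.8, -1.0]
grip_width: 0.0724
```

Run:
```python
from h import *
show();s,p,T=st();h=np.cross([0,0,1],T[:,0]);h/=np.linalg.norm(h);print('turn left',np.arctan2(T[:,2]@h,T[:,1]@h))
# old grasp TCP
print(go([.711,.0397,.2012]))
```

```text
t 36.625 tcp [0.6562 0.0246 0.2689] case [3.490e-02 1.000e-04 2.689e-01] F [ 0.5 -0.8 -1. ] g 0.0724 q [-39.3  -7.   36.4 116.2  -9.   32.3 110.2]
axes cols
 [[ 0.598 -0.275  0.753]
 [ 0.174  0.961  0.213]
 [-0.782  0.003  0.623]]
turn left -0.005250350840789466
[88.4 -0.8  2.4]
```

Call:
servo_tool(
  increments="85 28 0 1 0; 85 30 0 1 0; 85 29 0 0 0; 85 0 0 0 0; 40 0 0 0 0; 0 0 0 0 0; 0 0 0 0 0; 0 0 0 0 0; 0 0 0 0 0; 0 -12 0 9 0; 0 -20 0 16 0; 0 0 0 0 0",
  newtons=50,
)

```text
time_s: 38.12
tool_pos: [0.7102, 0.0395, 0.2458]
eef_rot: [0.3, 51.2, 16.2]
contact_force: [-0.1, 1.2, -4.6]
grip_width: 0.0495
```

Run:
```python
from h import *
show();s,p,T=st();print(go([.60,.36,.28]))
for n,b,k in(("scene",(280,120,450,310),3),):
    p,d=robot.get_image(n);crop(n,p,*b,k,n+"14")
```

```text
t 38.125 tcp [0.7102 0.0395 0.2458] case [0.0908 0.0038 0.2458] F [-0.1  1.2 -4.6] g 0.0495 q [-43.4   2.9  42.8 112.  -23.   30.  121. ]
axes cols
 [[ 0.601 -0.275  0.75 ]
 [ 0.175  0.961  0.213]
 [-0.78   0.003  0.626]]
[-36.9 338.5   7. ]
```

View pics/scene14.png

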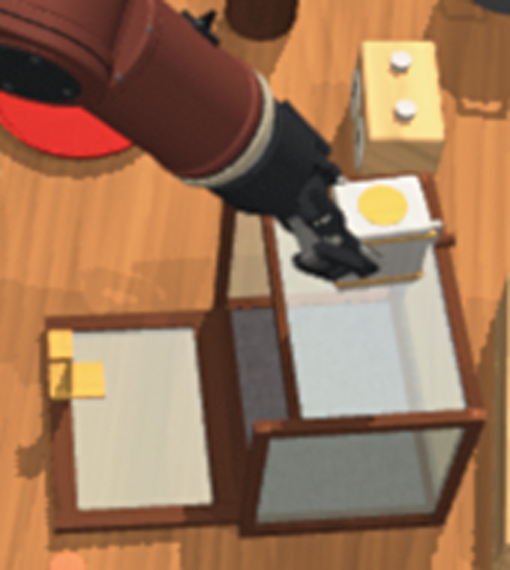

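Box lifted, upright. Sweep left, then in over the tray.

Call:
servo_tool(
  increments="0 -8 30 1 0; 0 -6 41 1 0; 0 -5 41 1 0; 0 -4 41 1 0; 0 -4 41 1 0; 0 -4 41 1 0; 0 -3 41 1 0; 0 -3 41 0 0; 0 0 22 0 0; 0 0 0 0 0",
)

```text
time_s: 39.42
tool_pos: [0.5971, 0.3628, 0.2755]
eef_rot: [0.2, 51.6, 16.4]
contact_force: [-0.0, -0.2, -4.1]
grip_width: 0.0493
```

Run:
```python
from h import *
show();s,p,T=st();print(go([.442,.361,.2]))
```

```text
t 39.425 tcp [0.5971 0.3628 0.2755] case [0.045  0.3432 0.2755] F [-0.  -0.2 -4.1] g 0.0493 q [-60.1   0.5  16.9 109.8  27.1  37.7  46.1]
axes cols
 [[ 0.596 -0.279  0.753]
 [ 0.175  0.96   0.218]
 [-0.784  0.002  0.621]]
[ -33.6   41.5 -164. ]
```

Call:
servo_tool(
  increments="0 -8 10 -40 0; 0 -9 11 -42 0; 0 -9 11 -42 0; 0 -8 10 -40 0; 0 0 0 0 0",
)

```text
time_s: 40.05
tool_pos: [0.4413, 0.3584, 0.1991]
eef_rot: [0.0, 51.6, 16.1]
contact_force: [0.5, -0.8, -4.6]
grip_width: 0.0495
```

Run:
```python
from h import *
show();s,p,T=st();print(go([.442,.361,.06]))
for n,b,k in(("scene",(220,60,400,240),4),("top",(150,200,350,350),4)):
    p,d=robot.get_image(n);crop(n,p,*b,3,n+"15")
```

```text
t 40.05 tcp [0.4413 0.3584 0.1991] case [-0.1085  0.3702  0.1991] F [ 0.5 -0.8 -4.6] g 0.0495 q [-65.9  -8.8   5.8 127.8  43.8  39.8  17. ]
axes cols
 [[ 0.596 -0.277  0.754]
 [ 0.172  0.961  0.217]
 [-0.784  0.     0.62 ]]
[110.    2.3 -85.2]
```

View pics/scene15.png

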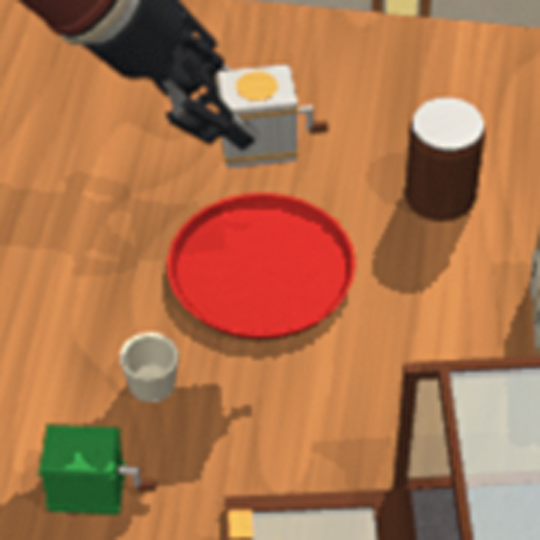

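View pics/top15.png

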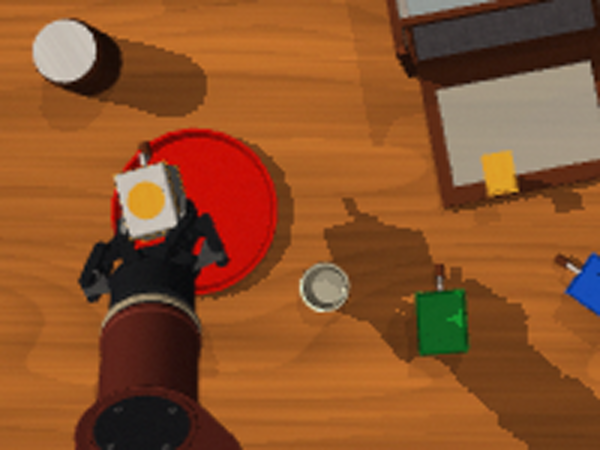

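Run:
```python
from h import *
print(onz('scene',305.7,89,.243),onz('top',199,266.7,.243))
```

```text
[0.44792278 0.3537739  0.243     ] [0.4479283  0.35767644 0.243     ]
```

Call:
servo_tool(
  increments="0 27 1 -21 0; 0 27 1 -21 0; 0 27 1 -21 0; 0 27 0 -21 0; 0 0 0 0 0",
)

```text
time_s: 40.78
tool_pos: [0.4451, 0.3616, 0.0634]
eef_rot: [-0.1, 51.6, 15.8]
contact_force: [0.1, -0.8, -4.4]
grip_width: 0.0495
```

Run:
```python
from h import *
show();s,p,T=st();print(go([.442,.361,.038]))
```

```text
t 40.775 tcp [0.4451 0.3616 0.0634] case [-0.1041  0.3727  0.0634] F [ 0.1 -0.8 -4.4] g 0.0495 q [-64.5   5.7   5.2 134.1  68.7  26.8 -13.2]
axes cols
 [[ 0.598 -0.274  0.753]
 [ 0.17   0.962  0.215]
 [-0.784 -0.001  0.621]]
[ 17.9   0.3 -18.2]
```

Call:
servo_tool(
  increments="0 9 0 -9 0; 0 9 0 -9 0; 0 0 0 0 0; 0 2.4 0 -1.9 0; 0 0 0 0 0",
)

```text
time_s: 41.4
tool_pos: [0.4426, 0.3632, 0.0382]
eef_rot: [0.3, 51.3, 16.2]
contact_force: [-0.4, 0.3, -2.8]
grip_width: 0.0497
```

Run:
```python
from h import *
show()
```

```text
t 41.4 tcp [0.4426 0.3632 0.0382] case [-0.1062  0.3748  0.0382] F [-0.4  0.3 -2.8] g 0.0497 q [-65.1   8.9   5.4 135.1  77.1  25.4 -23.1]
axes cols
 [[ 0.6   -0.275  0.751]
 [ 0.175  0.961  0.213]
 [-0.781  0.004  0.625]]
```

Call:
servo_tool(
  increments="0 1.6 0 -1.2 0; 0 0 0 0 0; 0 0 0 0 0",
)

```text
time_s: 41.78
tool_pos: [0.4426, 0.3633, 0.0361]
eef_rot: [0.3, 51.3, 16.2]
contact_force: [-2.6, -1.3, 5.3]
grip_width: 0.0496
```

Call:
servo_tool(
  increments="0 1.6 0 -1.2 0; 0 0 0 0 0; 0 0 0 0 0",
)

```text
time_s: 42.15
tool_pos: [0.4435, 0.3639, 0.036]
eef_rot: [0.3, 51.1, 16.2]
contact_force: [-17.0, -10.6, 32.7]
grip_width: 0.0494
```

Call:
servo_tool(
  increments="0 -1.6 0 1.2 0; 0 0 0 0 0; 60 0 0 0 0; 75 0 0 0 0; 85 0 0 0 0; 85 0 0 0 0",
)

```text
time_s: 42.9
tool_pos: [0.4422, 0.3629, 0.0353]
eef_rot: [0.3, 51.4, 16.2]
contact_force: [0.1, 0.9, 0.2]
grip_width: 0.0724
```

Run:
```python
from h import *
show()
for n,b,k in(("scene",(220,60,400,240),4),("top",(150,200,350,350),4)):
    p,d=robot.get_image(n);crop(n,p,*b,3,n+"16")
```

```text
t 42.9 tcp [0.4422 0.3629 0.0353] case [-0.1066  0.3745  0.0353] F [0.1 0.9 0.2] g 0.0724 q [-65.1   9.3   5.4 135.2  77.8  25.3 -23.9]
axes cols
 [[ 0.599 -0.275  0.752]
 [ 0.174  0.961  0.213]
 [-0.781  0.003  0.624]]
```

View pics/scene16.png

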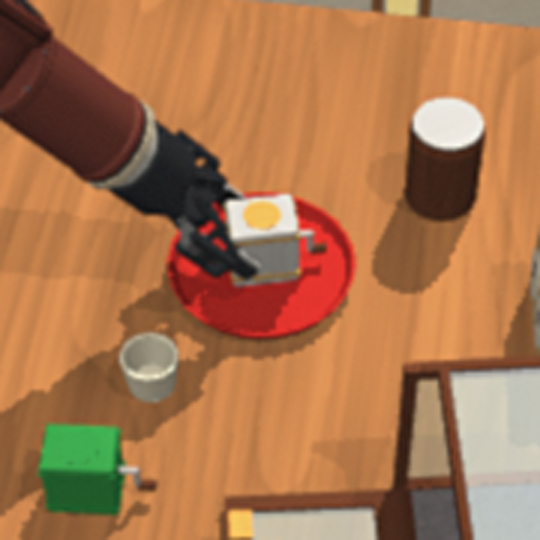

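View pics/top16.png

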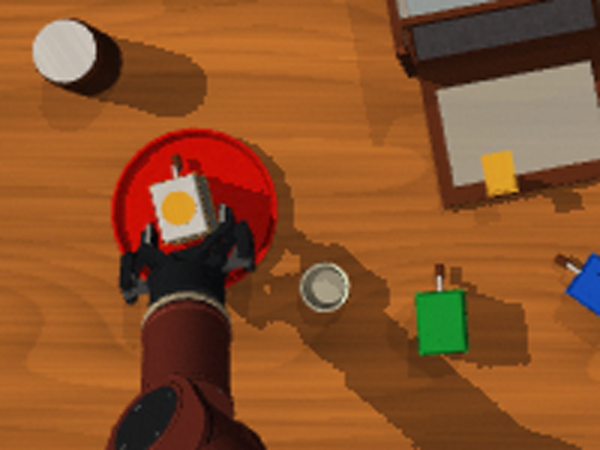

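Call:
servo_tool(
  increments="85 -15 0 8 0; 85 -25 0 15 0; 85 -30 0 18 0; 85 -30 0 18 0; 85 -30 0 15 0; 85 0 0 0 0",
)

```text
time_s: 43.75
tool_pos: [0.4202, 0.3574, 0.1862]
eef_rot: [0.6, 51.2, 16.5]
contact_force: [0.4, -0.5, 0.2]
grip_width: 0.0724
```

Run:
```python
from h import *
show()
for n in("scene","top"):
    p,d=robot.get_image(n);np.savez(n+"17.npz",p=p,d=d);cv2.imwrite(f"pics/{n}17.png",p[:,:,::-1])
```

```text
t 43.75 tcp [0.4202 0.3574 0.1862] case [-0.1293  0.3735  0.1862] F [ 0.4 -0.5  0.2] g 0.0724 q [-65.8  -9.6   3.  130.4  46.1  39.7  11.8]
axes cols
 [[ 0.601 -0.276  0.75 ]
 [ 0.178  0.961  0.211]
 [-0.779  0.007  0.627]]
```

View pics/scene17.png

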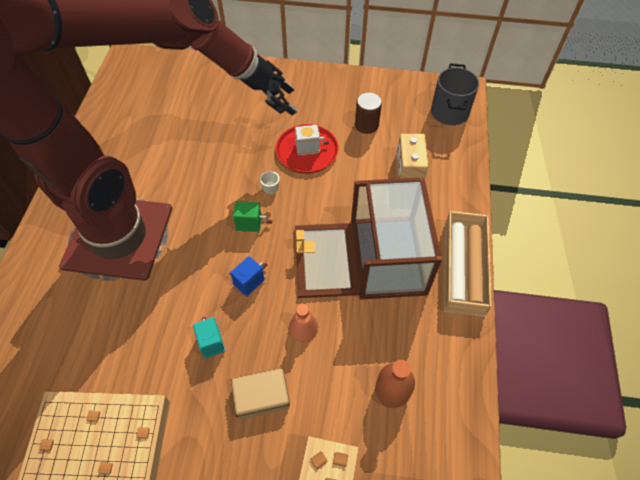

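View pics/top17.png

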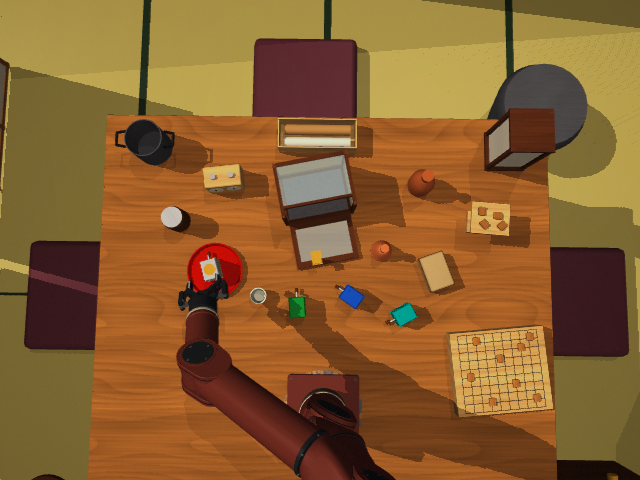

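Run:
```python
from h import *
for n in("scene","top"):
    z=np.load(n+"17.npz");P=dep(n,z['d']);hsv=cv2.cvtColor(z['p'],cv2.COLOR_RGB2HSV)
    near=np.hypot(P[...,0]-.446,P[...,1]-.36)<.09
    m=near&(hsv[...,0]>12)&(hsv[...,0]<28)&(hsv[...,1]>150)&(P[...,2]>.065)&(P[...,2]<.09);print(n,'disc',m.sum(),P[m].mean(0).round(4))
    m=near&(hsv[...,1]<60)&(P[...,2]>.07)&(P[...,2]<.09);q=P[m]; A=np.c_[q[:,:2],np.ones(len(q))];c=np.linalg.lstsq(A,q[:,2],rcond=None)[0];print('top slope',c.round(3),len(q),q[:,2].mean())
    red=(hsv[...,1]>200)&((hsv[...,0]<5)|(hsv[...,0]>176))&(hsv[...,2]>80)&(np.hypot(P[...,0]-.446,P[...,1]-.365)<.13)
    print('tray',cv2.minEnclosingCircle((P[red][:,:2]*1000).astype(np.float32)))
    b=(P[...,2]>.083)&(P[...,2]<.11)&(np.hypot(P[...,0]-.52,P[...,1]+.19)<.05);print('knob',P[b].mean(0).round(3),w2c(P[b].mean(0)).round(3))
    z0=np.load(n+"0.npz");df=cv2.absdiff(z0['p'],z['p']).max(2)>60;
    P0=dep(n,z0['d'])
    for k,c in dict(cup=(.364,.217),clock=(.739,.328),caddy=(.609,.472),pcase=(.448,-.359),bottle=(.732,-.298)).items():
        f=lambda P:P[(np.hypot(P[...,0]-c[0],P[...,1]-c[1])<.09)&(P[...,2]>.02)&(P[...,2]<.17)][:,:2].mean(0)
        print(k,(f(P)-f(P0)).round(3))
```

```text
scene disc 63 [0.4465 0.3645 0.0774]
top slope [0.006 0.012 0.069] 198 0.0759335563341121
tray ((443.5668029785156, 356.9219970703125), 92.50962829589844)
knob [ 0.518 -0.19   0.102] [-0.143 -0.183  0.102]
cup [-0.001  0.   ]
clock [-0. -0.]
caddy [-0.  0.]
pcase [-0.  0.]
bottle [-0.  0.]
top disc 97 [0.4485 0.3649 0.0775]
top slope [-0.005 -0.005  0.08 ] 159 0.07654890464701262
tray ((446.5912780761719, 361.05908203125), 91.37345123291016)
knob [ 0.519 -0.185  0.103] [-0.142 -0.178  0.103]
cup [-0.001 -0.001]
clock [0. 0.]
caddy [0. 0.]
pcase [-0.  0.]
bottle [-0. -0.]
```

```bash
python3 -c "
from workcell import robot
print(robot.hand_in())"
```

```text
the job is handed in; nothing more can be done
None
```

I did the job in the order asked and handed it in at about 44 s of the 61 s allowed. The hand-in gives no verdict.

1. **Bell weight:** lifted by its knob and stood at about case (-142, -180) mm, clear of the door's fall.
2. **Door:** I pressed the hook with about 5 N, drew the door off its catch, and pushed it down slowly until it lay flat.
3. **Music box:** gripped with the fingers tilted about 40° under the roof and brought out upright.
4. **Tray:** box stood in the middle of it, released, and the arm withdrawn.

- **Tilting the tool:** the moves only turn the tool about its own axis, so I tilted it by pushing the arm against the edge of its reach.
- **First try at the tray:** it ran into limits on two arm joints above the tray. I stood the box briefly on the case's roof pane, turned the tool half round, gripped it again and then placed it. Several joints read right at the ends of their ranges during the tilting and the grasp. Joint 6 once read 119.8° against its 119.75° limit, and I don't know how that is judged.

**Last checks from both cameras:**

| What | Reading |
|---|---|
| Music box to tray centre | 4 to 8 mm (40 mm allowed) |
| Slope of its top | no more than about 0.015 rad |
| Height of its top | 76 mm, as expected on the tray floor |
| Bell weight | upright by eye, knob at its standing height |
| Cup, clock, caddy, piece case and bottle | moved 1 mm or less |
| Force on the released gripper | under 1 N |

I checked the piece stand only by eye. I did not measure the door angle at the end. Both pictures show it flat, and the last push went to about 1.53 rad. No check failed.

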